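# Drive the panel studs and lean the panels up

### The job

With the mallet, and nothing else, knock the steel stud of every plywood panel fully home, then stand the mallet back upright on its round cork pad. After that, lean every panel against the front of the long wooden rest, side by side and square to it without touching one another, each with its plain end on the table, stud end up and stud side facing out, at a slant of roughly 40 degrees from the table. Leave the bowl, bottle and tin where they are.

Things in the scene. Friction and masses are not known exactly. Their poses are not given: they have to be found in the camera images.
- panel1: plain plywood panel, 120 x 56 x 16 mm (x, y, z), about 0.1 kg, lying flat on the table. Origin: centre of its underside; x along its length towards the stud end, z up out of the stud side. A round steel stud (head 18 mm across and 4 mm thick) stands on its centre line 38 mm from the centre towards +x. The panels are alike; three or four are there
- panel1_foot (a point): middle of the lower edge of panel1's plain (-x) end, 60 mm from its origin, on the underside
- stud1 (a joint): how far the stud of panel1 has been driven, m: 0 to 0.003 at the start, 0.010 fully home. The underside of its head stands 0.010 m minus this above the panel's face, the top of its head 4 mm higher. It is a tight fit: it moves at about 9 N and stays where it is left
- panel2: plain plywood panel, 120 x 56 x 16 mm (x, y, z), about 0.1 kg, lying flat on the table. Origin: centre of its underside; x along its length towards the stud end, z up out of the stud side. A round steel stud (head 18 mm across and 4 mm thick) stands on its centre line 38 mm from the centre towards +x. The panels are alike; three or four are there
- panel2_foot (a point): middle of the lower edge of panel2's plain (-x) end, 60 mm from its origin, on the underside
- stud2 (a joint): how far the stud of panel2 has been driven, m: 0 to 0.003 at the start, 0.010 fully home. The underside of its head stands 0.010 m minus this above the panel's face, the top of its head 4 mm higher. It is a tight fit: it moves at about 9 N and stays where it is left
- panel3: plain plywood panel, 120 x 56 x 16 mm (x, y, z), about 0.1 kg, lying flat on the table. Origin: centre of its underside; x along its length towards the stud end, z up out of the stud side. A round steel stud (head 18 mm across and 4 mm thick) stands on its centre line 38 mm from the centre towards +x. The panels are alike; three or four are there
- panel3_foot (a point): middle of the lower edge of panel3's plain (-x) end, 60 mm from its origin, on the underside
- stud3 (a joint): how far the stud of panel3 has been driven, m: 0 to 0.003 at the start, 0.010 fully home. The underside of its head stands 0.010 m minus this above the panel's face, the top of its head 4 mm higher. It is a tight fit: it moves at about 9 N and stays where it is left
- panel4: plain plywood panel, 120 x 56 x 16 mm (x, y, z), about 0.1 kg, lying flat on the table. Origin: centre of its underside; x along its length towards the stud end, z up out of the stud side. A round steel stud (head 18 mm across and 4 mm thick) stands on its centre line 38 mm from the centre towards +x. The panels are alike; three or four are there
- panel4_foot (a point): middle of the lower edge of panel4's plain (-x) end, 60 mm from its origin, on the underside
- stud4 (a joint): how far the stud of panel4 has been driven, m: 0 to 0.003 at the start, 0.010 fully home. The underside of its head stands 0.010 m minus this above the panel's face, the top of its head 4 mm higher. It is a tight fit: it moves at about 9 N and stays where it is left
- mallet: rubber mallet, 0.4 kg, standing on its head on the pad. Head: upright black cylinder 44 mm across, 64 mm tall. Level wooden handle 18 mm wide (y), 22 mm high, its middle 34 mm above the head's lower end, running along -x to 153 mm from the head's axis. Origin: centre of the lower striking face; z up along the head. Centre of mass 12 mm along -x
- pad: round cork pad fixed to the table, 110 mm across, 4 mm thick; origin: centre of its underside. The mallet starts on it
- rest: wooden rest fixed to the table: a straight bar 24 mm deep (x), 450 mm long (y), 60 mm high, with two low feet behind it on its +x side. Origin: centre of its underside; its front face, 12 mm from the origin, looks along its -x towards the robot
- bowl: bystander: clear plastic bowl of steel clips, 116 mm across, 50 mm high; origin: centre of its underside
- bottle: bystander: clear bottle with green cap, 60 mm across, 190 mm high; origin: centre of its underside
- tin: bystander: round tin, 90 mm across, 70 mm high; origin: centre of its underside
Mind the look-alikes: they are no part of the job. Leave any purple look-alike of the panel3 alone.

How it is judged:
By the outcome, as a careful person would: the job done as asked, in the order asked, and still so for the second after the job is handed in, with the robot touching nothing.
Of panel1, panel2, panel3, panel4 only 3 to 4 are there at a start; the rules pass over those that are not, and their reading is None.
At some moment in a run one of panel1, panel2, panel3, panel4 may be knocked a few centimetres aside while the robot is not near it.
It also fails if it takes over 210 s, if anything falls off the work surface, if the arm or the gripper's body presses on something with over 40 N, if the wrist force passes 120 N, or if a joint passes its speed limit or range.

### The arm

A 6-joint arm with a two-finger parallel gripper is mounted at the origin on the work surface. World frame = base frame: x ahead of the robot, y to its left, z up, the work surface at z = 0. Lengths are in m, angles in rad, forces in N, time in s.
With the tool pointing down it reaches from about 0.375 to 0.825 m from the base axis. Payload 5.5 kg.
Tool frame: the origin (TCP) lies at the centre of the arm's flange, where the gripper is bolted on; the fingertips stand 173 mm ahead of it and the grasp point (between the pads) lies 155 mm ahead of it; x points along the fingers, y is the direction in which the jaws open and shut, and the axes are right-handed (so a half turn about x gives the same grasp; the last joint's range is limited). The gripper opens to 85 mm and grips with 20 to 120 N. Pads are 22 mm wide; open, the fingers measure 114 mm over their backs; the gripper's body (76 mm by 85 mm) begins 54 mm behind the grasp point. The pads swing forward as they close: fully open they stand 13 mm farther back than shut.
Start: joints at [0, 0.314, -0.047, 1.21, 0, 1.571], TCP at [0.6, 0, 0.405] pointing down, gripper open.
Joint ranges: [-2.67, 2.67], [-0.69, 1.73], [-1.03, 1.25], [-2.08, 2.16], [-1.42, 1.45], [-3.14, 3.14]. Speed limits (rad/s): [2.39, 2.39, 3.01, 3.14, 3.14, 3.14].

### API

Orientations are given as a 3x3 rotation matrix whose columns are the frame's x, y, z axes.
In Python, from station import monitor, viewer, order gives the robot as it stands. The module is installed in compiled form; this text tells all that it offers.
- The arm moves only by the tool jog_arm, never from a script. Its argument "plan" is a list that holds one entry, the list of rows, each a list of 7 numbers: the shift along the tool's x, y, z in m, then the turn, a rotation vector about the tool's x, y, z in rad, then the finger opening in m, from 0 to 0.0854. In form: [[[x, y, z, rx, ry, rz, grip], ...]]. A call has 1 to 10 rows; each row shifts and turns the commanded pose from where the row before left it, along the tool's axes as they then stand; what a row does not reach is not made up. A row lasts 1/12 s, in which the tool goes at most 41.7 mm and 7.16 degrees, less where a joint would pass 70% of its speed; a pose out of reach is approached as far as the arm can. A call is refused whole if a number of a shift passes 0.0417 or a number of a turn 0.125, either way. A call with a gripper value outside its range is refused whole. The fingers move at their own pace and stop on an object; "force" is the grip in N (left out, the last holds). Time passes only in rows, so rows that do not move let the fingers close. It gives the time, the measured TCP pose, the force and the opening at its end, in the units of the state.
- monitor.sense(): the state, without advancing time (a new reading comes with each control period).
- viewer.camera(name): name is "scene" or "side" or "wrist"; returns a dict with "image" (480x640x3 uint8, blue, green, red), "depth" (480x640 float32, m along the optical axis (not along the pixel's ray), 0 where there is no reading), "vertical_fov" (degrees; the focal length in pixels is half the picture's height over the tangent of half this angle, whatever the lens; pixels are square), "cx", "cy" (the principal point, pixels), "extrinsics" (4x4, takes a point from camera to world coordinates). Camera axes: x right, y down, z forward; pixel columns grow to the right and rows downward; lengths in m; the calibration is good to about 2 mm. A picture is of the moment at which its call begins.
- order.close_job(): hands the job in, once; it reports no verdict.
The state is a dict: "clock": time; "q": joint angles; "dq": joint speeds; "tau": joint torques, N m; "tool_pos": TCP position; "tcp_rot": TCP orientation; "contact_force": force on the tool from outside, world axes, zero at the start; "moment": the same for the moment, N m; "grip_width": opening from 0.0 (shut) to 1.0 (fully open).
Only numpy, scipy, OpenCV 4.12 (cv2) and the standard library are available. Lean on these libraries where they do the work, as an engineer would, in place of code of your own. Each camera call takes 0.05 s, during which the arm holds its last target.

## Working session

There is one attempt and no reset: what is moved stays moved. The work goes in short steps, Python scripts to look and compute and a tool call to move; the robot and the scene stay as the last step left them, time stands still between calls to the robot, and variables do not carry over. Pictures are saved under pics/ and viewed, and the job is handed in when it is done.

Besides the shell and the picture viewer there is one more tool, called after "Request:" by a JSON object that holds its "method" and its "body", one argument or row to a line. jog_arm: Moves the arm, as the interface text tells. Its arguments: {"type":"object","properties":{"plan":{"type":"array"},"force":{"type":"number"}},"required":["plan"]}

```bash
mkdir -p pics
cat > h.py <<'E'
import numpy as np, cv2
from station import monitor, viewer, order
def cam(n,save=None):
    c=viewer.camera(n)
    if save: cv2.imwrite('pics/'+save,c['image'])
    c['f']=240/np.tan(np.radians(c['vertical_fov'])/2)
    return c
def ray(c,u,v):
    E=np.array(c['extrinsics']); d=np.array([(u-c['cx'])/c['f'],(v-c['cy'])/c['f'],1.])
    return E[:3,3],E[:3,:3]@d
def onz(c,u,v,z):
    o,d=ray(c,u,v); return o+d*(z-o[2])/d[2]
def cloud(c):
    v,u=np.mgrid[0:480,0:640]; d=c['depth']
    P=np.stack([(u-c['cx'])/c['f']*d,(v-c['cy'])/c['f']*d,d],-1)
    E=np.array(c['extrinsics']); return P@E[:3,:3].T+E[:3,3]
def proj(c,p):
    E=np.array(c['extrinsics']); q=E[:3,:3].T@(np.array(p)-E[:3,3])
    return c['f']*q[0]/q[2]+c['cx'],c['f']*q[1]/q[2]+c['cy']
E
python3 - <<'E'
from h import *
np.set_printoptions(precision=3,suppress=True)
s=monitor.sense(); print(s)
for n in ['scene','side','wrist']:
    c=cam(n,n+'0.png'); print(n,c['vertical_fov'],c['cx'],c['cy'],c['extrinsics'])
E
```

```text
{'clock': 0.0, 'q': array([ 0.   ,  0.314, -0.048,  1.21 , -0.   ,  1.571]), 'dq': array([ 0.   , -0.001,  0.002, -0.001,  0.001,  0.   ]), 'tau': array([  0.002, -53.959,  33.975,   0.019,   0.   ,   0.   ]), 'tool_pos': array([0.6  , 0.   , 0.404]), 'tcp_rot': array([[-0.002,  1.   ,  0.   ],
       [-0.   ,  0.   , -1.   ],
       [-1.   , -0.002,  0.   ]]), 'contact_force': array([ 0.463, -0.507, -0.033]), 'moment': array([-0.02 ,  0.033, -0.026]), 'grip_width': 1.0012148813402344}
scene 42.79925974591701 322.72013376981056 243.27546633696105 [[-0.237  0.822 -0.518  1.354]
 [ 0.971  0.201 -0.126  0.204]
 [ 0.    -0.533 -0.846  1.302]
 [ 0.     0.     0.     1.   ]]
side 55.63871547982866 310.9799212051899 244.13881819778877 [[ 0.998 -0.037  0.056  0.498]
 [-0.064 -0.761  0.645 -0.732]
 [ 0.019 -0.647 -0.762  0.914]
 [ 0.     0.     0.     1.   ]]
wrist 65.95592777870233 323.8725167923111 238.08268674795275 [[ 1.     0.    -0.     0.6  ]
 [ 0.    -0.96  -0.281  0.072]
 [-0.     0.281 -0.96   0.373]
 [ 0.     0.     0.     1.   ]]
```

View pics/scene0.png

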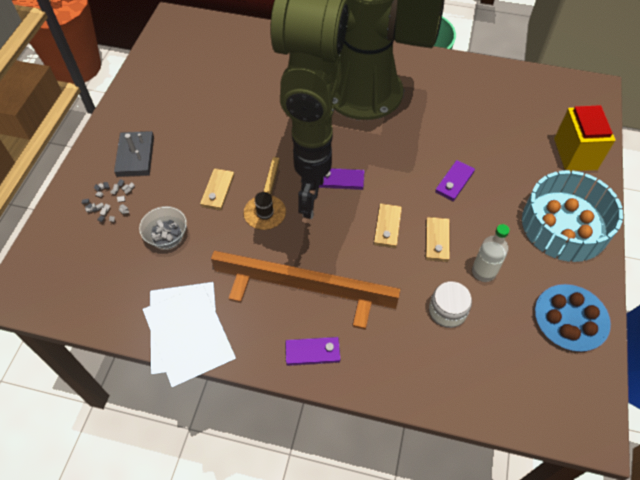

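View pics/side0.png

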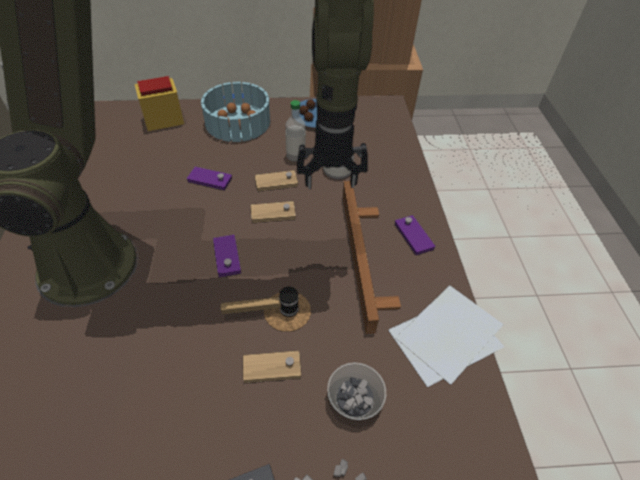

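View pics/wrist0.png

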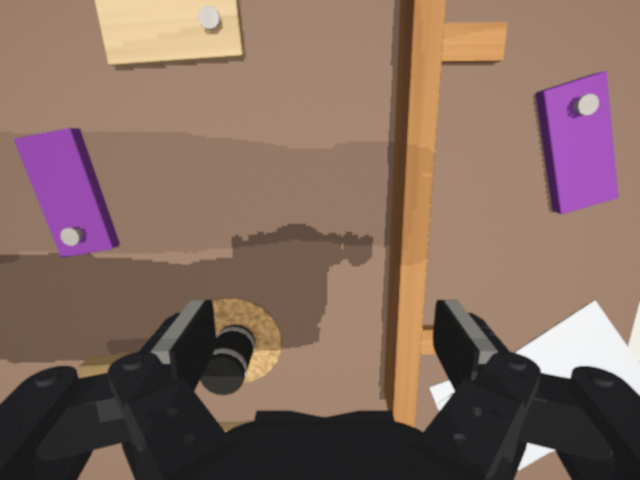

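The scene has three yellow panels: scene pixels (217,189), (388,225) and (438,238). There are also three purple decoys, the mallet on its pad at (264,208), and the rest across the middle. Next I'll measure them.

```bash
cat >> h.py <<'E'
def panels(c,verbose=True):
    """yellow panels: top-face colour mask, corners cast onto z=16mm"""
    hsv=cv2.cvtColor(c['image'],cv2.COLOR_BGR2HSV)
    m=cv2.inRange(hsv,(14,60,120),(30,170,255))
    P=cloud(c); m[(P[...,2]<0.008)|(P[...,2]>0.032)]=0
    n,l,st,_=cv2.connectedComponentsWithStats(m,connectivity=4)
    out=[]
    for i in range(1,n):
        if st[i,4]<250: continue
        v,u=np.nonzero(l==i)
        o=np.array(c['extrinsics'])
        xy=np.array([onz(c,a,b,0.016)[:2] for a,b in zip(u,v)])
        r=cv2.minAreaRect((xy*1000).astype(np.float32))
        bp=cv2.boxPoints(r)
        e=bp[1]-bp[0]; f=bp[2]-bp[1]
        L=e if np.linalg.norm(e)>np.linalg.norm(f) else f
        out.append((np.array(r[0]),sorted(r[1]),np.degrees(np.arctan2(L[1],L[0])),st[i]))
    return out
E
python3 - <<'E'
from h import *
np.set_printoptions(precision=4,suppress=True)
for n in ['scene','side']:
    c=cam(n); P=cloud(c)
    print(n)
    for p in panels(c): print(p)
    hsv=cv2.cvtColor(c['image'],cv2.COLOR_BGR2HSV)
    # rest bar top
    Z=P[...,2]
    m=(Z>0.05)&(Z<0.07)&(hsv[...,1]>150)&(hsv[...,0]<18)&(P[...,0]>0.5)&(hsv[...,2]>60)
    cv2.imwrite('pics/m_'+n+'.png',m.astype(np.uint8)*255)
    nn,l,st,_=cv2.connectedComponentsWithStats(m.astype(np.uint8)); i=1+np.argmax(st[1:,4])
    q=P[l==i]; r=cv2.minAreaRect((q[:,:2]*1000).astype(np.float32)); print('rest',r,cv2.boxPoints(r).tolist(),np.median(q[:,2]))
    # dark things/mallet head top
    m=(Z>0.058)&(Z<0.08)&(P[...,0]>0.35)&(P[...,0]<0.75)&(hsv[...,2]<60)&(abs(P[...,1])<0.5)
    nn,l,st,ce=cv2.connectedComponentsWithStats(m.astype(np.uint8))
    for i in range(1,nn):
        if st[i,4]>40: 
            q=P[l==i]; print('blk',st[i],q.min(0),q.max(0),q.mean(0))
    m=(Z>0.03)&(Z<0.055)&(P[...,0]>0.3)&(P[...,0]<0.75)&(hsv[...,0]>8)&(hsv[...,0]<30)&(hsv[...,1]>100)
    nn,l,st,ce=cv2.connectedComponentsWithStats(m.astype(np.uint8))
    for i in range(1,nn):
        if st[i,4]>100: 
            q=P[l==i]; r=cv2.minAreaRect((q[:,:2]*1000).astype(np.float32));print('hndl',st[i],r,cv2.boxPoints(r).tolist(),np.percentile(q[:,2],[5,50,95]))
E
```

```text
scene
(array([ 463.7238, -299.4276]), [58.075801849365234, 121.52891540527344], np.float32(1.689425), array([200, 169,  34,  39, 752], dtype=int32))
(array([471.2846, 157.999 ]), [55.799835205078125, 122.4271011352539], np.float32(3.8300536), array([374, 204,  27,  42, 832], dtype=int32))
(array([482.4256, 285.1455]), [55.36015701293945, 122.38111114501953], np.float32(7.48827), array([426, 217,  23,  43, 861], dtype=int32))
rest ((682.8566284179688, -5.3690032958984375), (30.148456573486328, 448.9444580078125), 0.41590726375579834) [[666.1533813476562, 218.98788452148438], [669.4121704101562, -229.94473266601562], [699.5598754882812, -229.72589111328125], [696.3010864257812, 219.20672607421875]] 0.05827214290080929
blk [256 192  16  15 189] [ 0.4825 -0.1771  0.0585] [ 0.5278 -0.1362  0.0735] [ 0.5052 -0.1555  0.0666]
hndl [263 157  16  38 284] ((411.43182373046875, -164.5623321533203), (120.15245819091797, 19.2823486328125), 4.727051258087158) [[350.7654113769531, -159.90476989746094], [352.3544616699219, -179.1215362548828], [472.0982360839844, -169.2198944091797], [470.50918579101
[... 936 characters left out ...]
8, 631.379150390625]] [0.0309 0.0365 0.0417]
side
(array([474.9581, 284.5369]), [55.70687484741211, 118.06732177734375], np.float32(7.1749735), array([255, 171,  42,  17, 476], dtype=int32))
(array([464.4292, 156.0297]), [55.749267578125, 118.33641815185547], np.float32(3.9335983), array([251, 202,  44,  17, 578], dtype=int32))
(array([ 458.2171, -302.0106]), [55.440242767333984, 118.17964172363281], np.float32(1.8417372), array([ 243,  351,   58,   29, 1310], dtype=int32))Traceback (most recent call last):
  File "<stdin>", line 12, in <module>
    return _wrapfunc(a, 'argmax', axis=axis, out=out, **kwds)
    return bound(*args, **kwds)
ValueError: attempt to get argmax of an empty sequence
```

Request:
{"method": "jog_arm", "body": {
  "plan": [
    [[0,0,0,-0.12,0,0,0.0854],[0,0,0,-0.12,0,0,0.0854],[0,0,0,-0.12,0,0,0.0854],[0,0,0,-0.12,0,0,0.0854]]
  ]
}}

```text
clock: 0.58
tool_pos: [0.5999, 0.0, 0.4045]
tcp_rot: [[-0.0, 0.884, 0.467], [0.0, 0.467, -0.884], [-1.0, -0.0, -0.0]]
contact_force: [-0.4, 0.3, 0.5]
grip_width: 0.997
```

Run:
```python
from h import *
np.set_printoptions(precision=4,suppress=True)
s=monitor.sense(); print(s['q'],s['tcp_rot'])
c=cam('side'); P=cloud(c); Z=P[...,2]
hsv=cv2.cvtColor(c['image'],cv2.COLOR_BGR2HSV)
for (u,v) in [(362,260),(352,200),(372,310),(289,294),(250,305)]: print(u,v,hsv[v,u],P[v,u])
c=cam('scene'); P=cloud(c)
for n,(u,v) in dict(bowl=(163,215),bottle=(490,262),cap=(502,232),tin=(452,295),dec1=(343,178),pad=(250,212)).items(): print(n,P[v,u])
```

```text
[ 0.      0.3136 -0.0473  1.2102  0.      1.0849] [[-0.0004  0.8842  0.4671]
 [ 0.      0.4671 -0.8842]
 [-1.     -0.0003 -0.0002]]
362 260 [ 13 131 134] [ 0.6797 -0.0642  0.0587]
352 200 [ 13 127 135] [0.6812 0.1437 0.0571]
372 310 [ 12 131 134] [ 0.6821 -0.2062  0.0609]
289 294 [ 0  8 34] [ 0.5014 -0.1573  0.0647]
250 305 [ 18 102 160] [ 0.4136 -0.1721  0.0498]
bowl [ 0.5862 -0.3998  0.0271]
bottle [0.5695 0.4082 0.0905]
cap [0.5501 0.41   0.1878]
tin [0.6599 0.3373 0.0634]
dec1 [0.3526 0.0157 0.0152]
pad [ 0.5088 -0.1959  0.0024]
```

Request:
{"method": "jog_arm", "body": {
  "plan": [
    [[0,0,0,-0.117,0,0,0.0854],[0,0,0,-0.117,0,0,0.0854],[0,0,0,-0.117,0,0,0.0854],[0,0,0,-0.117,0,0,0.0854],[0,0,0,-0.117,0,0,0.0854],[0,0,0,-0.117,0,0,0.0854],[0,0,0,-0.117,0,0,0.0854],[0,0,0,-0.117,0,0,0.0854],[0,0,0,-0.117,0,0,0.0854],[0,0,0,-0.117,0,0,0.0854]]
  ]
}}

```text
clock: 1.52
tool_pos: [0.6, 0.0, 0.4046]
tcp_rot: [[-0.0, -0.081, 0.997], [-0.0, 0.997, 0.081], [-1.0, 0.0, -0.0]]
contact_force: [-0.1, 0.4, 0.2]
grip_width: 0.999
```

```bash
cat >> h.py <<'E'
def goto(p,yaw=None):
    """print shift in tool axes to reach p (TCP) with current orientation"""
    s=monitor.sense(); R=np.array(s['tcp_rot'])
    d=R.T@(np.array(p)-s['tool_pos']); y=np.degrees(np.arctan2(-R[0,1],R[1,1]))
    print('tool shift',d.round(4),'rows>=',np.ceil(abs(d).max()/0.0417),'yaw',y.round(2),'pos',np.round(s['tool_pos'],4), 'F',np.round(s['contact_force'],2))
E
python3 -c "
from h import *
goto([0.445,-0.1605,0.30])"
```

```text
tool shift [ 0.1046 -0.1474 -0.1674] rows>= 5.0 yaw 4.64 pos [0.6    0.     0.4046] F [-0.1   0.39  0.23]
```

Request:
{"method": "jog_arm", "body": {
  "plan": [
    [[0.012,-0.0295,-0.0335,0,0,0,0.0854],[0.012,-0.0295,-0.0335,0,0,0,0.0854],[0.012,-0.0295,-0.0335,0,0,0,0.0854],[0.012,-0.0295,-0.0335,0,0,0,0.0854],[0.012,-0.0295,-0.0335,0,0,0,0.0854],[0,0,0,0,0,0,0.0854],[0,0,0,0,0,0,0.0854]]
  ]
}}

```text
clock: 2.1
tool_pos: [0.4582, -0.1457, 0.3501]
tcp_rot: [[-0.001, -0.072, 0.997], [0.0, 0.997, 0.072], [-1.0, 0.001, -0.001]]
contact_force: [0.3, 0.2, 0.1]
grip_width: 0.999
```

```bash
python3 -c "
from h import *
goto([0.445,-0.1605,0.193])
c=cam('wrist','w1.png');print(c['extrinsics'])
cam('scene','s1.png')"
```

```text
tool shift [ 0.1571 -0.0139 -0.0141] rows>= 4.0 yaw 4.14 pos [ 0.4582 -0.1457  0.3501] F [0.25 0.2  0.07]
[[-7.23679051e-02  9.57395886e-01  2.79563954e-01  3.86994194e-01]
 [ 9.97377934e-01  6.93606782e-02  2.06483123e-02 -1.50103425e-01]
 [ 3.77863737e-04  2.80325194e-01 -9.59905017e-01  3.19342995e-01]
 [ 0.00000000e+00  0.00000000e+00  0.00000000e+00  1.00000000e+00]]
```

View pics/w1.png

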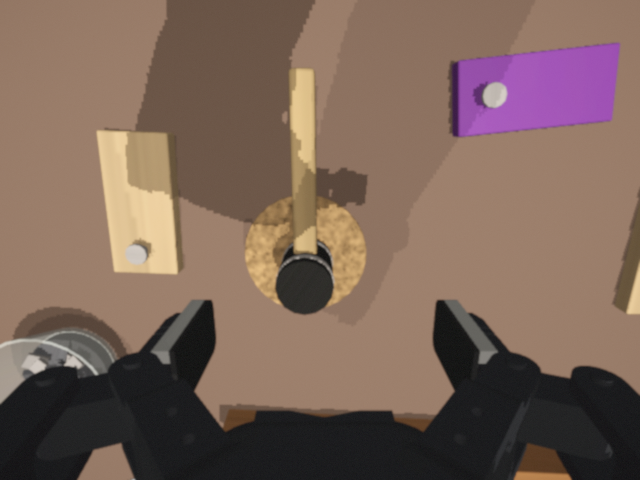

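View pics/s1.png

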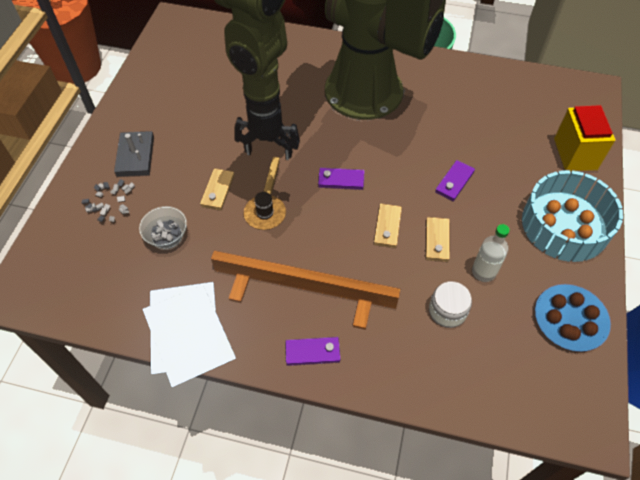

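The wrist view shows the handle at columns 290–316 and rows 70–255, the head top at (305,287), and the pad around (306,250). Panel A is at (140,200) with its stud at (136,254).

Run:
```python
from h import *
np.set_printoptions(precision=4,suppress=True)
c=cam('wrist'); P=cloud(c); Z=P[...,2]; hsv=cv2.cvtColor(c['image'],cv2.COLOR_BGR2HSV)
print('head',onz(c,305,287,0.068),P[287,305])
m=((hsv[...,2]<60)&(Z>0.06)).astype(np.uint8); m[:245]=0;m[320:]=0;m[:,:270]=0;m[:,:][:,340:]=0
cn,_=cv2.findContours(m,cv2.RETR_EXTERNAL,cv2.CHAIN_APPROX_NONE); k=max(cn,key=cv2.contourArea)
(x,y),r=cv2.minEnclosingCircle(k); print('circ',x,y,r,onz(c,x,y,.068))
for v in [80,110,140,180,220]:
    row=(Z[v,270:340]>0.04); u=270+np.nonzero(row)[0]; print(v,u.min(),u.max(),onz(c,u.min()-.5,v,.049),onz(c,u.max()+.5,v,.049), np.median(Z[v,u]))
u=303; col=np.nonzero(Z[:150,u]>0.035)[0]; print('end',col.min(),onz(c,u,col.min(),.049))
print('pad edges',onz(c,245,250,.004),onz(c,367,250,.004),onz(c,300,195,.004))
hs=cv2.inRange(hsv,(8,80,90),(25,255,255)); 
for p in panels(c): print(p)
print('stud', onz(c,136,254,.030),P[254,136])
# depth on table sanity
print('table',P[350,350],P[20,250])
```

```text
head [ 0.502  -0.1547  0.068 ] [ 0.5017 -0.1547  0.0687]
circ 302.825439453125 281.01776123046875 27.896068572998047 [ 0.4974 -0.1566  0.068 ]
80 281 313 [ 0.3597 -0.1812  0.049 ] [ 0.358  -0.1589  0.049 ] 0.04861068637661642
110 289 322 [ 0.3785 -0.1748  0.049 ] [ 0.3767 -0.1513  0.049 ] 0.04908367796395513
140 289 314 [ 0.3986 -0.1738  0.049 ] [ 0.3972 -0.1554  0.049 ] 0.0489798261106594
180 291 314 [ 0.4267 -0.171   0.049 ] [ 0.4254 -0.1535  0.049 ] 0.048781317492679416
220 292 314 [ 0.4567 -0.1687  0.049 ] [ 0.4553 -0.1514  0.049 ] 0.048650640244853494
end 64 [ 0.3486 -0.1666  0.049 ]
pad edges [ 0.4988 -0.2121  0.004 ] [ 0.4903 -0.1027  0.004 ] [ 0.4452 -0.1657  0.004 ]
(array([ 458.753 , -298.2814]), [58.36528778076172, 119.62545013427734], np.float32(1.9472893), array([  95,  126,   85,  144, 9346], dtype=int32))
(array([500.1982, 132.5396]), [15.008563041687012, 58.206356048583984], np.float32(17.942942), array([622, 252,  18,  60, 534], dtype=int32))
stud [ 0.5002 -0.2969  0.03  ] [ 0.5001 -0.2968  0.0302]
table [ 0.5965 -0.1075  0.0002] [ 0.3134 -0.2122 -0.0002]
```

Request:
{"method": "jog_arm", "body": {
  "plan": [
    [[0,-0.0144,-0.014,0,0,0,0.06],[0.0395,0,0,0,0,0,0.06],[0.0395,0,0,0,0,0,0.06],[0.0395,0,0,0,0,0,0.06],[0.0395,0,0,0,0,0,0.06],[0,0,0,0,0,0,0.06],[0,0,0,0,0,0,0.06]]
  ]
}}

```text
clock: 2.83
tool_pos: [0.4469, -0.1589, 0.1916]
tcp_rot: [[-0.004, -0.08, 0.997], [0.002, 0.997, 0.08], [-1.0, 0.002, -0.004]]
contact_force: [0.1, -0.1, -0.4]
grip_width: 0.702
```

```bash
python3 -c "
from h import *
goto([0.445,-0.161,0.192])
cam('wrist','w2.png')
cam('side','sd2.png')"
```

```text
tool shift [-0.0004 -0.002  -0.002 ] rows>= 1.0 yaw 4.6 pos [ 0.4469 -0.1589  0.1916] F [ 0.15 -0.11 -0.38]
```

View pics/w2.png

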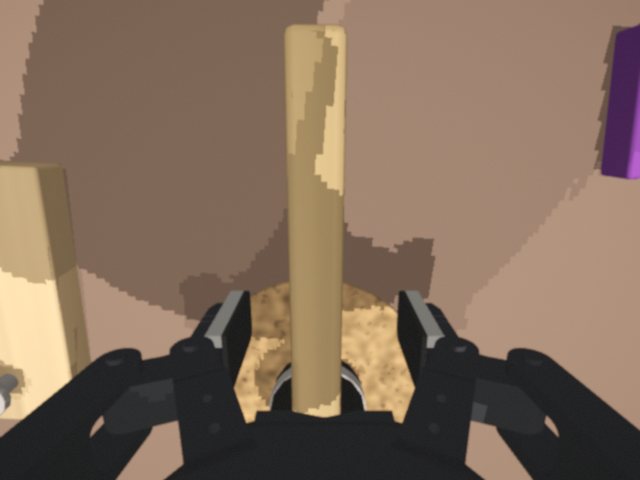

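The handle sits between the fingers, about 2 mm off centre at columns 288–343. I'll close on it.

Request:
{"method": "jog_arm", "body": {
  "plan": [
    [[0,-0.002,0,0,0,0,0.06],[0,0,0,0,0,0,0.0],[0,0,0,0,0,0,0.0],[0,0,0,0,0,0,0.0],[0,0,0,0,0,0,0.0],[0,0,0,0,0,0,0.0],[0,0,0,0,0,0,0.0]]
  ],
  "force": 110
}}

```text
clock: 3.52
tool_pos: [0.4477, -0.162, 0.1937]
tcp_rot: [[0.001, -0.079, 0.997], [-0.0, 0.997, 0.079], [-1.0, -0.0, 0.001]]
contact_force: [-2.0, 1.4, 8.6]
grip_width: 0.193
```

Request:
{"method": "jog_arm", "body": {
  "plan": [
    [[-0.03,0,0,0,0,0,0.0],[-0.03,0,0,0,0,0,0.0],[0,0,0,0,0,0,0.0],[0,0,0,0,0,0,0.0]]
  ]
}}

```text
clock: 3.85
tool_pos: [0.448, -0.1622, 0.2538]
tcp_rot: [[0.003, -0.079, 0.997], [-0.001, 0.997, 0.079], [-1.0, -0.001, 0.003]]
contact_force: [0.4, 0.0, -4.1]
grip_width: 0.19
```

```bash
python3 -c "
from h import *
goto([0.4455,-0.304,0.250])
s=monitor.sense();print(s['moment'])
cam('wrist','w3.png')
cam('side','sd3.png')"
```

```text
tool shift [ 0.0039 -0.1411 -0.0137] rows>= 4.0 yaw 4.53 pos [ 0.448  -0.1622  0.2538] F [ 0.39  0.01 -4.13]
[ 0.00899099  0.18134947 -0.00904286]
```

View pics/sd3.png

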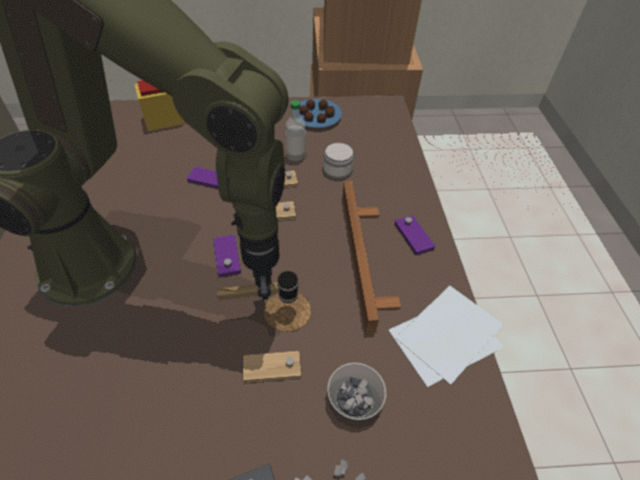

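View pics/w3.png

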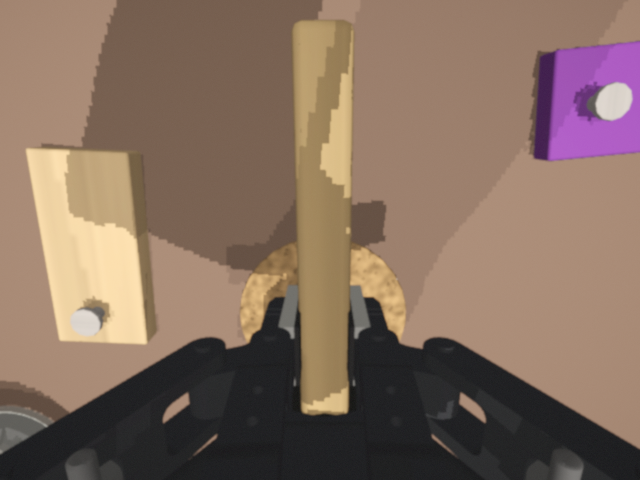

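Request:
{"method": "jog_arm", "body": {
  "plan": [
    [[0,-0.0353,-0.0034,0,0,0,0.0],[0,-0.0353,-0.0034,0,0,0,0.0],[0,-0.0353,-0.0034,0,0,0,0.0],[0,-0.0353,-0.0034,0,0,0,0.0],[0.02,0,0,0,0,0,0.0],[0,0,0,0,0,0,0.0],[0,0,0,0,0,0,0.0]]
  ]
}}

```text
clock: 4.53
tool_pos: [0.4431, -0.3031, 0.2299]
tcp_rot: [[-0.005, -0.078, 0.997], [0.004, 0.997, 0.078], [-1.0, 0.004, -0.005]]
contact_force: [-0.0, 0.6, -4.4]
grip_width: 0.188
```

```bash
python3 -c "
from h import *
goto([0.4455,-0.304,0.220])
s=monitor.sense();print(s['moment'])
cam('wrist','w4.png')
cam('side','sd4.png')"
```

```text
tool shift [ 0.0099 -0.0011  0.0023] rows>= 1.0 yaw 4.48 pos [ 0.4431 -0.3031  0.2299] F [-0.03  0.64 -4.4 ]
[-0.00408299  0.16328768  0.03894619]
```

View pics/sd4.png

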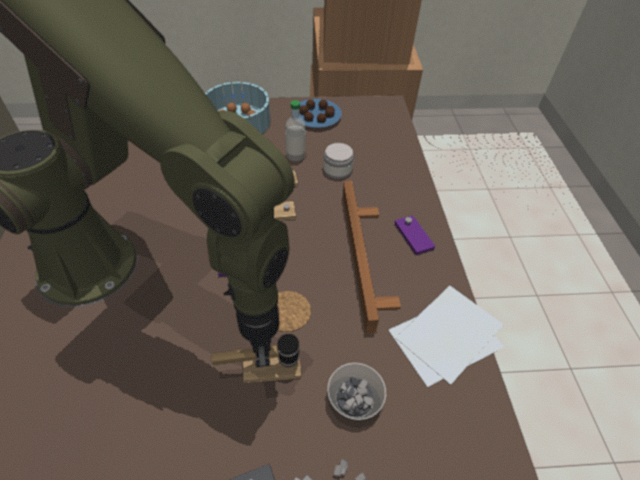

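Request:
{"method": "jog_arm", "body": {
  "plan": [
    [[0.008,-0.001,0.002,0,0,0,0.0],[0.002,0,0,0,0,0,0.0],[0.002,0,0,0,0,0,0.0],[0.002,0,0,0,0,0,0.0],[0,0,0,0,0,0,0.0]]
  ]
}}

```text
clock: 5.05
tool_pos: [0.4471, -0.3042, 0.2188]
tcp_rot: [[0.0, -0.08, 0.997], [0.0, 0.997, 0.08], [-1.0, 0.0, 0.0]]
contact_force: [-0.9, 1.2, -1.7]
grip_width: 0.191
```

Request:
{"method": "jog_arm", "body": {
  "plan": [
    [[0.002,0,0,0,0,0,0.0],[0.002,0,0,0,0,0,0.0],[0,0,0,0,0,0,0.0],[0,0,0,0,0,0,0.0]]
  ]
}}

```text
clock: 5.38
tool_pos: [0.4471, -0.3044, 0.2148]
tcp_rot: [[0.001, -0.079, 0.997], [0.001, 0.997, 0.079], [-1.0, 0.0, 0.001]]
contact_force: [-2.1, 4.0, 3.4]
grip_width: 0.189
```

Request:
{"method": "jog_arm", "body": {
  "plan": [
    [[0.0015,0,0,0,0,0,0.0],[0.0015,0,0,0,0,0,0.0],[0,0,0,0,0,0,0.0],[0,0,0,0,0,0,0.0]]
  ]
}}

```text
clock: 5.72
tool_pos: [0.4471, -0.3045, 0.2115]
tcp_rot: [[0.0, -0.079, 0.997], [0.001, 0.997, 0.079], [-1.0, 0.0, 0.0]]
contact_force: [-2.0, 3.5, 3.2]
grip_width: 0.192
```

```bash
python3 -c "
from h import *
s=monitor.sense();print(s['moment'],s['contact_force'])
cam('wrist','w5.png')"
```

```text
[0.85892803 0.21314377 0.16689146] [-2.01316634  3.45096472  3.19842489]
```

View pics/w5.png

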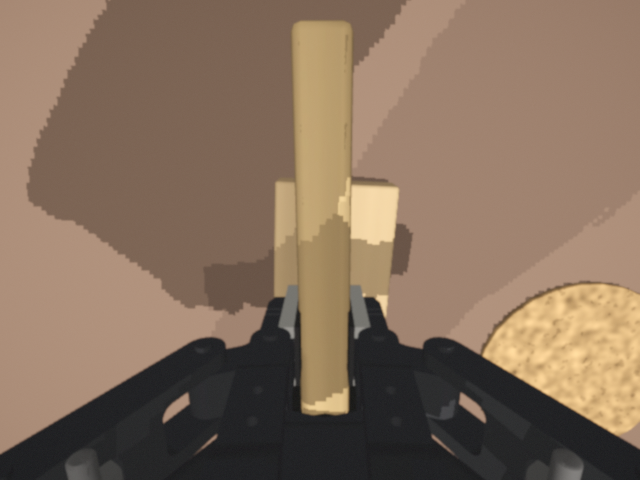

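Request:
{"method": "jog_arm", "body": {
  "plan": [
    [[0.0015,0,0,0,0,0,0.0],[0.0015,0,0,0,0,0,0.0],[0.001,0,0,0,0,0,0.0],[0,0,0,0,0,0,0.0]]
  ]
}}

```text
clock: 6.1
tool_pos: [0.4469, -0.3046, 0.209]
tcp_rot: [[0.0, -0.079, 0.997], [-0.0, 0.997, 0.079], [-1.0, -0.0, 0.0]]
contact_force: [-7.8, 6.6, 19.6]
grip_width: 0.188
```

Request:
{"method": "jog_arm", "body": {
  "plan": [
    [[0.001,0,0,0,0,0,0.0],[0,0,0,0,0,0,0.0],[-0.01,0,0,0,0,0,0.0],[-0.03,0,0,0,0,0,0.0],[-0.03,0,0,0,0,0,0.0],[0,0,0,0,0,0,0.0]]
  ]
}}

```text
clock: 6.6
tool_pos: [0.449, -0.3065, 0.2815]
tcp_rot: [[0.006, -0.078, 0.997], [-0.006, 0.997, 0.078], [-1.0, -0.007, 0.006]]
contact_force: [1.6, -0.8, -3.2]
grip_width: 0.191
```

Run:
```python
from h import *
np.set_printoptions(precision=4,suppress=True)
c=cam('side','sd6.png'); P=cloud(c)
for p in panels(c): print(p)
c=cam('scene','s6.png'); P=cloud(c)
for p in panels(c): print(p)
goto([0.4471,0.1,0.28])
```

```text
(array([ 482.9164, -298.2242]), [42.44981002807617, 81.57923126220703], np.float32(-13.480974), array([265, 353,  36,  23, 351], dtype=int32))
(array([ 463.7198, -299.027 ]), [57.44729995727539, 121.52824401855469], np.float32(1.7227134), array([200, 169,  34,  39, 510], dtype=int32))
(array([471.0715, 157.9848]), [55.799835205078125, 121.99995422363281], np.float32(3.8300514), array([374, 204,  27,  42, 825], dtype=int32))
(array([481.2623, 285.8893]), [55.814491271972656, 123.64793395996094], np.float32(8.568541), array([426, 217,  23,  43, 868], dtype=int32))
tool shift [-0.0039  0.4042  0.0313] rows>= 10.0 yaw 4.51 pos [ 0.4476 -0.3054  0.2772] F [-0.65 -0.24 -4.22]
```

View pics/s6.png

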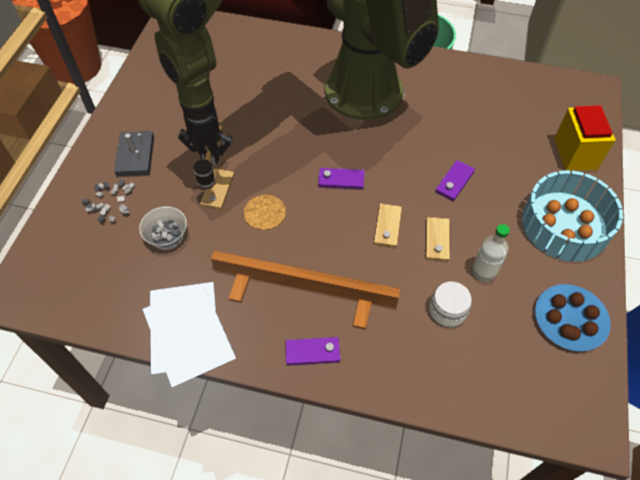

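View pics/sd6.png

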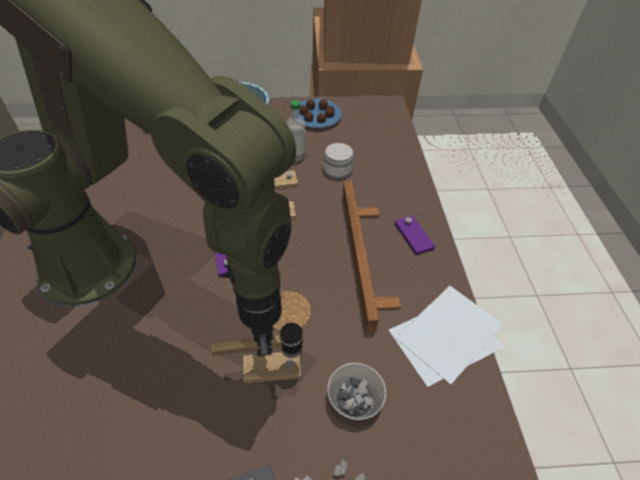

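Request:
{"method": "jog_arm", "body": {
  "plan": [
    [[0,0.0395,0.003,0,0,0,0.0],[0,0.0395,0.003,0,0,0,0.0],[0,0.0395,0.003,0,0,0,0.0],[0,0.0395,0.003,0,0,0,0.0],[0,0.0395,0.003,0,0,0,0.0],[0,0.0395,0.003,0,0,0,0.0],[0,0.0395,0.003,0,0,0,0.0],[0,0.0395,0.003,0,0,0,0.0],[0,0.0395,0.003,0,0,0,0.0],[0,0,0,0,0,0,0.0]]
  ]
}}

```text
clock: 7.53
tool_pos: [0.4449, 0.0574, 0.2749]
tcp_rot: [[-0.002, -0.087, 0.996], [0.003, 0.996, 0.087], [-1.0, 0.004, -0.002]]
contact_force: [0.1, -1.2, -4.8]
grip_width: 0.192
```

Run:
```python
from h import *
np.set_printoptions(precision=4,suppress=True)
c=cam('wrist','w7.png')
for p in panels(c): print(p)
goto([0.45,0.155,0.235])
cam('side','sd7.png')
```

```text
(array([464.475 , 158.6076]), [56.42221450805664, 120.16952514648438], np.float32(3.8481557), array([  422,   196,   105,   169, 12347], dtype=int32))
(array([480.4696, 261.9488]), [34.76218795776367, 125.69424438476562], np.float32(18.428339), array([ 590,  231,   50,  161, 4588], dtype=int32))
tool shift [0.0398 0.0992 0.0137] rows>= 3.0 yaw 4.91 pos [0.4449 0.0549 0.2748] F [-0.16 -1.16 -4.69]
```

View pics/w7.png

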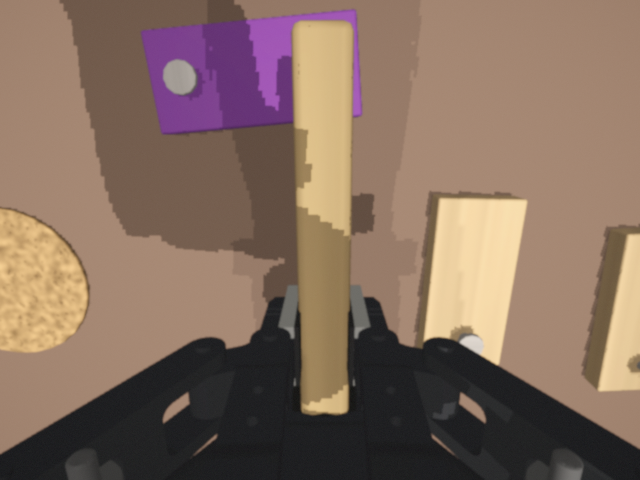

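View pics/sd7.png

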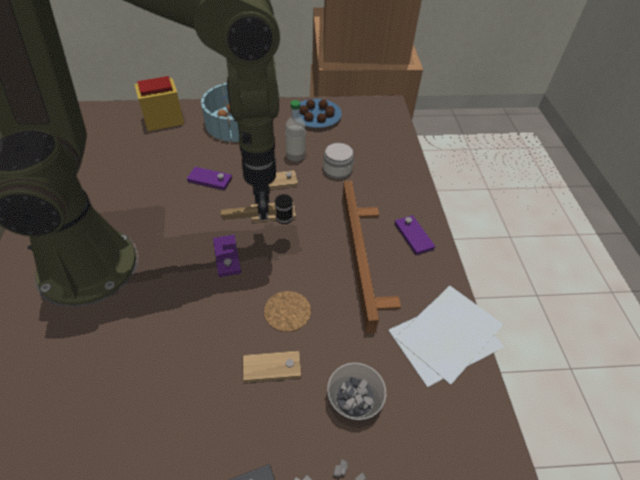

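Request:
{"method": "jog_arm", "body": {
  "plan": [
    [[0,0.0333,0.004,0,0,0,0.0],[0,0.0333,0.004,0,0,0,0.0],[0,0.0333,0.004,0,0,0,0.0],[0.022,0,0,0,0,0,0.0],[0.02,0,0,0,0,0,0.0],[0,0,0,0,0,0,0.0],[0,0,0,0,0,0,0.0]]
  ]
}}

```text
clock: 8.22
tool_pos: [0.4488, 0.1509, 0.2329]
tcp_rot: [[-0.004, -0.077, 0.997], [-0.002, 0.997, 0.077], [-1.0, -0.002, -0.005]]
contact_force: [-0.2, 0.6, -3.5]
grip_width: 0.191
```

Run:
```python
from h import *
goto([0.448,0.1555,0.2145])
c=cam('scene','s8.png')
cv2.imwrite('pics/s8c.png',cv2.resize(c['image'][150:300,250:550],None,fx=2.6,fy=2.6))
```

```text
tool shift [ 0.0184  0.0046 -0.0004] rows>= 1.0 yaw 4.44 pos [0.4488 0.1509 0.2329] F [-0.16  0.56 -3.49]
```

View pics/s8c.png

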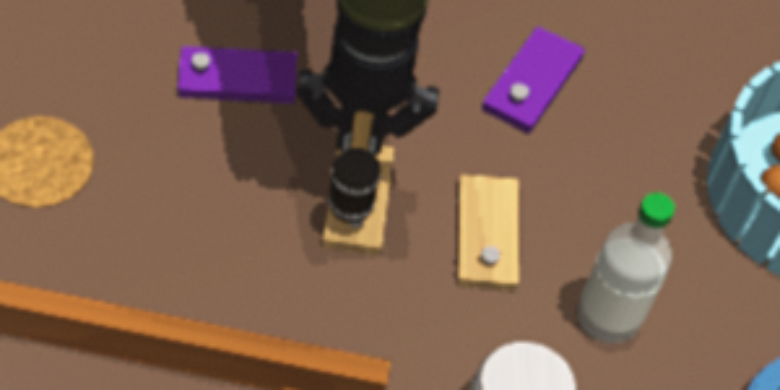

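Request:
{"method": "jog_arm", "body": {
  "plan": [
    [[0.008,0.0046,0,0,0,0,0.0],[0.002,0,0,0,0,0,0.0],[0.002,0,0,0,0,0,0.0],[0.002,0,0,0,0,0,0.0],[0.002,0,0,0,0,0,0.0],[0.002,0,0,0,0,0,0.0],[0.002,0,0,0,0,0,0.0],[0.001,0,0,0,0,0,0.0],[0,0,0,0,0,0,0.0],[0,0,0,0,0,0,0.0]]
  ]
}}

```text
clock: 9.1
tool_pos: [0.4496, 0.1571, 0.2139]
tcp_rot: [[0.0, -0.079, 0.997], [-0.0, 0.997, 0.079], [-1.0, -0.0, 0.0]]
contact_force: [-2.5, -1.5, 3.0]
grip_width: 0.191
```

Request:
{"method": "jog_arm", "body": {
  "plan": [
    [[0.0015,0,0,0,0,0,0.0],[0.0015,0,0,0,0,0,0.0],[0.0015,0,0,0,0,0,0.0],[0.001,0,0,0,0,0,0.0],[0,0,0,0,0,0,0.0],[0,0,0,0,0,0,0.0]]
  ]
}}

```text
clock: 9.6
tool_pos: [0.4494, 0.157, 0.2091]
tcp_rot: [[0.0, -0.079, 0.997], [0.0, 0.997, 0.079], [-1.0, 0.0, 0.0]]
contact_force: [-9.0, -1.7, 17.2]
grip_width: 0.189
```

Request:
{"method": "jog_arm", "body": {
  "plan": [
    [[0.001,0,0,0,0,0,0.0],[0.0005,0,0,0,0,0,0.0],[0,0,0,0,0,0,0.0]]
  ]
}}

```text
clock: 9.85
tool_pos: [0.4492, 0.157, 0.2086]
tcp_rot: [[0.0, -0.079, 0.997], [0.0, 0.997, 0.079], [-1.0, 0.0, 0.0]]
contact_force: [-13.3, -2.8, 29.9]
grip_width: 0.19
```

Request:
{"method": "jog_arm", "body": {
  "plan": [
    [[-0.01,0,0,0,0,0,0.0],[-0.03,0,0,0,0,0,0.0],[-0.025,0,0,0,0,0,0.0],[0,0,0,0,0,0,0.0],[0,0,0,0,0,0,0.0]]
  ]
}}

```text
clock: 10.27
tool_pos: [0.4504, 0.1573, 0.2723]
tcp_rot: [[0.003, -0.079, 0.997], [0.001, 0.997, 0.079], [-1.0, 0.001, 0.003]]
contact_force: [-0.1, -0.8, -4.5]
grip_width: 0.192
```

Run:
```python
from h import *
np.set_printoptions(precision=4,suppress=True)
c=cam('wrist','w9.png')
for p in panels(c): print(p)
goto([0.4605,0.285,0.235])
c=cam('scene')
for p in panels(c): print(p)
```

```text
(array([447.3998, 135.3093]), [9.863245010375977, 81.33292388916016], np.float32(3.687463), array([ 280,  173,   17,  124, 1747], dtype=int32))
(array([444.1021, 180.008 ]), [11.65624713897705, 80.6299819946289], np.float32(3.87272), array([ 350,  174,   21,  123, 2038], dtype=int32))
(array([475.3234, 287.1241]), [57.0816764831543, 121.62126159667969], np.float32(7.890568), array([  469,   204,   100,   169, 12994], dtype=int32))
tool shift [0.036  0.1267 0.021 ] rows>= 4.0 yaw 4.54 pos [0.4495 0.157  0.271 ] F [-0.45  0.29 -4.51]
(array([ 463.7755, -299.3815]), [58.03955841064453, 121.54670715332031], np.float32(1.9553031), array([200, 169,  34,  39, 764], dtype=int32))
(array([482.4143, 285.2317]), [55.18636703491211, 122.38111114501953], np.float32(7.4882655), array([426, 217,  23,  43, 863], dtype=int32))
(array([489.5414, 159.3211]), [55.45600891113281, 85.06826782226562], np.float32(3.6930397), array([374, 218,  26,  28, 254], dtype=int32))
```

View pics/w9.png

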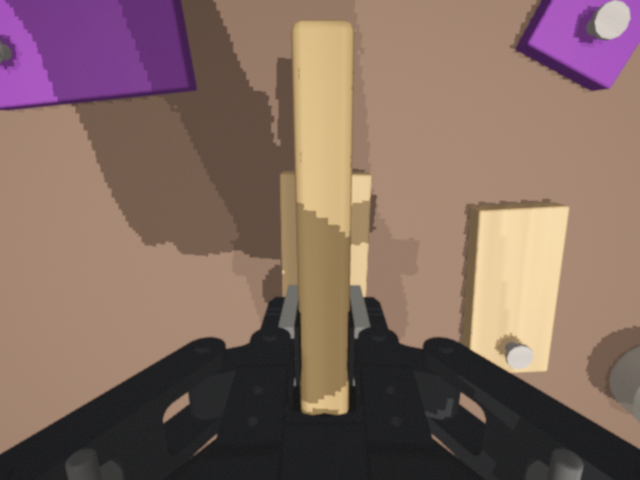

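Request:
{"method": "jog_arm", "body": {
  "plan": [
    [[0,0.0322,0.0049,0,0,0,0.0],[0,0.0322,0.0049,0,0,0,0.0],[0,0.0322,0.0049,0,0,0,0.0],[0,0.0322,0.0049,0,0,0,0.0],[0.02,0,0,0,0,0,0.0],[0.018,0,0,0,0,0,0.0],[0,0,0,0,0,0,0.0],[0,0,0,0,0,0,0.0]]
  ]
}}

```text
clock: 11.03
tool_pos: [0.4573, 0.2861, 0.231]
tcp_rot: [[-0.005, -0.079, 0.997], [-0.003, 0.997, 0.079], [-1.0, -0.003, -0.005]]
contact_force: [-0.5, -0.5, -3.7]
grip_width: 0.189
```

Run:
```python
from h import *
goto([0.4587,0.287,0.209])
c=cam('scene','s10.png')
cv2.imwrite('pics/s10c.png',cv2.resize(c['image'][150:300,250:550],None,fx=2.6,fy=2.6))
```

```text
tool shift [0.022  0.0008 0.0016] rows>= 1.0 yaw 4.55 pos [0.4573 0.2861 0.231 ] F [-0.55 -0.47 -3.73]
```

View pics/s10c.png

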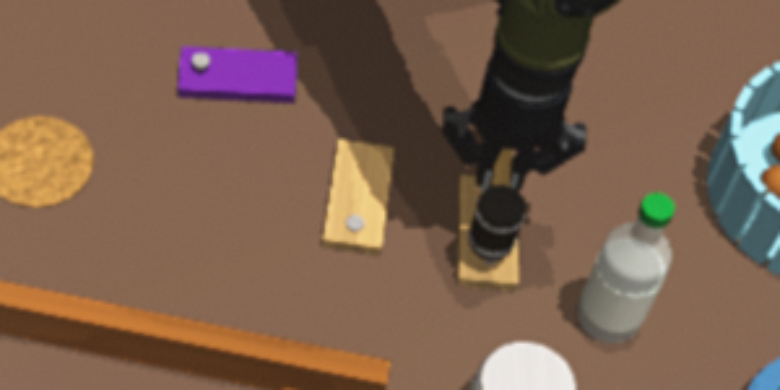

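Request:
{"method": "jog_arm", "body": {
  "plan": [
    [[0.006,0.001,0.001,0,0,0,0.0],[0.002,0,0,0,0,0,0.0],[0.002,0,0,0,0,0,0.0],[0.002,0,0,0,0,0,0.0],[0.002,0,0,0,0,0,0.0],[0.002,0,0,0,0,0,0.0],[0.002,0,0,0,0,0,0.0],[0.0015,0,0,0,0,0,0.0],[0.0015,0,0,0,0,0,0.0],[0,0,0,0,0,0,0.0]]
  ]
}}

```text
clock: 11.92
tool_pos: [0.4598, 0.2881, 0.2128]
tcp_rot: [[0.0, -0.079, 0.997], [0.0, 0.997, 0.079], [-1.0, 0.0, 0.0]]
contact_force: [-3.0, -1.6, 3.5]
grip_width: 0.19
```

Request:
{"method": "jog_arm", "body": {
  "plan": [
    [[0.0015,0,0,0,0,0,0.0],[0.0015,0,0,0,0,0,0.0],[0.0015,0,0,0,0,0,0.0],[0,0,0,0,0,0,0.0],[0,0,0,0,0,0,0.0]]
  ]
}}

```text
clock: 12.33
tool_pos: [0.4597, 0.2881, 0.2092]
tcp_rot: [[0.0, -0.079, 0.997], [0.0, 0.997, 0.079], [-1.0, 0.0, 0.0]]
contact_force: [-7.0, -3.1, 13.6]
grip_width: 0.193
```

Request:
{"method": "jog_arm", "body": {
  "plan": [
    [[0.001,0,0,0,0,0,0.0],[0.0007,0,0,0,0,0,0.0],[0,0,0,0,0,0,0.0]]
  ]
}}

```text
clock: 12.58
tool_pos: [0.4595, 0.2881, 0.2087]
tcp_rot: [[0.0, -0.079, 0.997], [0.001, 0.997, 0.079], [-1.0, 0.001, 0.0]]
contact_force: [-12.4, -5.5, 26.9]
grip_width: 0.191
```

Request:
{"method": "jog_arm", "body": {
  "plan": [
    [[-0.01,0,0,0,0,0,0.0],[-0.03,0,0,0,0,0,0.0],[-0.025,0,0,0,0,0,0.0],[0,-0.038,-0.004,0,0,0,0.0],[0,-0.038,-0.004,0,0,0,0.0],[0,-0.038,-0.004,0,0,0,0.0],[0,-0.038,-0.004,0,0,0,0.0],[0,-0.038,-0.004,0,0,0,0.0],[0,-0.038,-0.004,0,0,0,0.0],[0,0,0,0,0,0,0.0]]
  ]
}}

```text
clock: 13.42
tool_pos: [0.4532, 0.0536, 0.2709]
tcp_rot: [[-0.001, -0.072, 0.997], [-0.004, 0.997, 0.072], [-1.0, -0.004, -0.001]]
contact_force: [-1.0, -0.5, -4.2]
grip_width: 0.194
```

Run:
```python
from h import *
np.set_printoptions(precision=4,suppress=True)
goto([0.4477,-0.162,0.25])
c=cam('wrist','w11.png'); P=cloud(c)
c=cam('scene','s11.png');P=cloud(c)
for p in panels(c): 
    print(p)
    x,y,w,h,_=p[3]; q=P[y:y+h,x:x+w].reshape(-1,3); z=q[:,2]
    hs=cv2.cvtColor(c['image'],cv2.COLOR_BGR2HSV)[y:y+h,x:x+w].reshape(-1,3)
    m=(hs[:,1]<60)&(hs[:,2]>90); print('stud px',m.sum(),q[m].mean(0),q[m].max(0))
```

```text
tool shift [ 0.0218 -0.2145 -0.021 ] rows>= 6.0 yaw 4.15 pos [0.4532 0.0536 0.2709] F [-0.96 -0.49 -4.15]
(array([ 463.6432, -299.4083]), [58.01451873779297, 121.25361633300781], np.float32(1.9137154), array([200, 169,  34,  39, 759], dtype=int32))
stud px 28 [ 0.4988 -0.2997  0.0188] [ 0.5112 -0.2917  0.0268]
(array([471.0211, 157.9298]), [55.766563415527344, 121.84817504882812], np.float32(3.8924196), array([374, 204,  27,  42, 820], dtype=int32))
stud px 32 [0.5062 0.1607 0.0183] [0.5171 0.1681 0.0254]
(array([482.403 , 285.3173]), [55.0136604309082, 122.38111114501953], np.float32(7.48827), array([426, 217,  23,  43, 878], dtype=int32))
stud px 32 [0.5177 0.2916 0.0191] [0.5263 0.2997 0.0248]
```

View pics/w11.png

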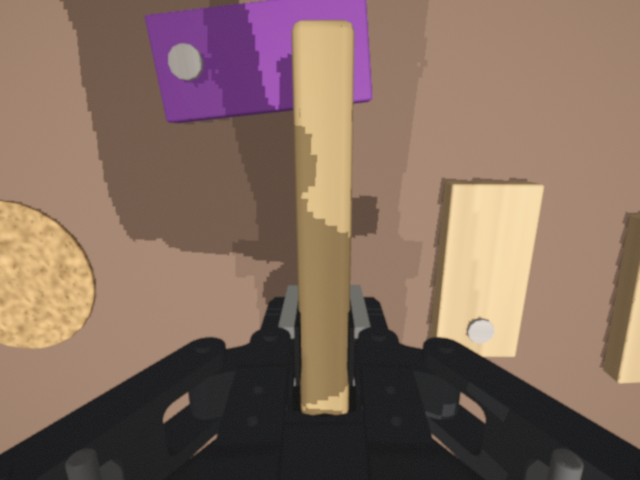

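View pics/s11.png

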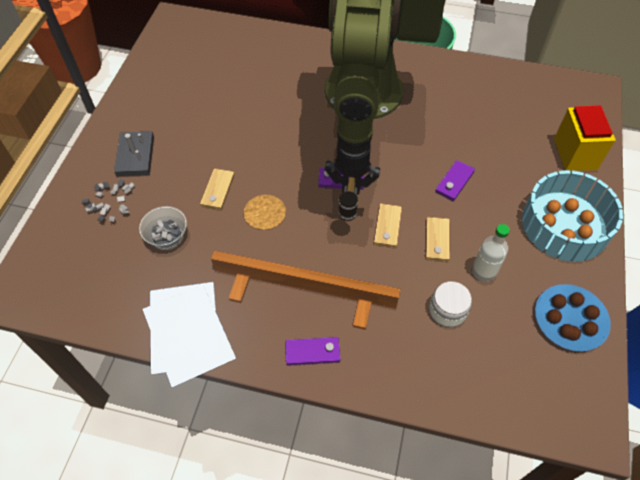

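All three studs look flush, and each one came to a hard stop at 25–34 N with the mallet at the same height. Now the mallet goes back on its pad.

Request:
{"method": "jog_arm", "body": {
  "plan": [
    [[0,-0.0358,-0.0035,0,0,0,0.0],[0,-0.0358,-0.0035,0,0,0,0.0],[0,-0.0358,-0.0035,0,0,0,0.0],[0,-0.0358,-0.0035,0,0,0,0.0],[0,-0.0358,-0.0035,0,0,0,0.0],[0,-0.0358,-0.0035,0,0,0,0.0],[0.02,0,0,0,0,0,0.0],[0.02,0,0,0,0,0,0.0],[0,0,0,0,0,0,0.0],[0,0,0,0,0,0,0.0]]
  ]
}}

```text
clock: 14.35
tool_pos: [0.4496, -0.1558, 0.2304]
tcp_rot: [[-0.003, -0.081, 0.997], [0.001, 0.997, 0.081], [-1.0, 0.002, -0.003]]
contact_force: [0.6, 0.3, -4.6]
grip_width: 0.194
```

Run:
```python
from h import *
goto([0.4477,-0.162,0.1935])
c=cam('scene')
cv2.imwrite('pics/s12c.png',cv2.resize(c['image'][130:250,180:400],None,fx=3.5,fy=3.5))
```

```text
tool shift [ 0.0369 -0.0061 -0.0023] rows>= 1.0 yaw 4.63 pos [ 0.4496 -0.1558  0.2304] F [ 0.65  0.25 -4.57]
```

View pics/s12c.png

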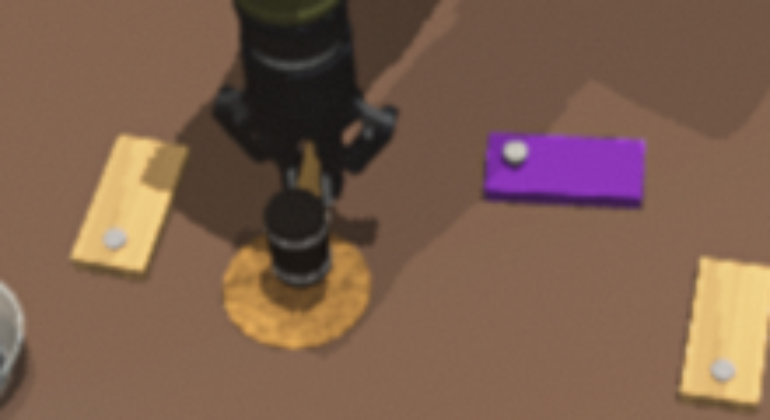

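Request:
{"method": "jog_arm", "body": {
  "plan": [
    [[0.014,-0.006,-0.0023,0,0,0,0.0],[0.012,0,0,0,0,0,0.0],[0.005,0,0,0,0,0,0.0],[0.003,0,0,0,0,0,0.0],[0.002,0,0,0,0,0,0.0],[0,0,0,0,0,0,0.0],[0,0,0,0,0,0,0.0]]
  ]
}}

```text
clock: 14.98
tool_pos: [0.4486, -0.163, 0.196]
tcp_rot: [[0.001, -0.08, 0.997], [-0.0, 0.997, 0.08], [-1.0, -0.0, 0.001]]
contact_force: [0.5, -0.0, -3.9]
grip_width: 0.187
```

Request:
{"method": "jog_arm", "body": {
  "plan": [
    [[0.001,0,0,0,0,0,0.0],[0.001,0,0,0,0,0,0.0],[0,0,0,0,0,0,0.0],[0,0,0,0,0,0,0.0]]
  ]
}}

```text
clock: 15.32
tool_pos: [0.4484, -0.1632, 0.1939]
tcp_rot: [[0.001, -0.079, 0.997], [-0.0, 0.997, 0.079], [-1.0, -0.0, 0.001]]
contact_force: [-0.7, 0.3, 0.6]
grip_width: 0.186
```

Touching down. Open the fingers and lift away.

Request:
{"method": "jog_arm", "body": {
  "plan": [
    [[0,0,0,0,0,0,0.04],[0,0,0,0,0,0,0.06],[0,0,0,0,0,0,0.06],[0,0,0,0,0,0,0.06],[-0.02,0,0,0,0,0,0.06],[-0.04,0,0,0,0,0,0.06],[-0.04,0,0,0,0,0,0.08],[-0.04,0,0,0,0,0,0.08],[-0.02,0,0,0,0,0,0.08],[0,0,0,0,0,0,0.08]]
  ]
}}

```text
clock: 16.15
tool_pos: [0.45, -0.1638, 0.3588]
tcp_rot: [[0.009, -0.079, 0.997], [-0.003, 0.997, 0.079], [-1.0, -0.004, 0.008]]
contact_force: [0.6, -0.5, -0.2]
grip_width: 0.936
```

Run:
```python
from h import *
np.set_printoptions(precision=4,suppress=True)
c=cam('wrist','w13.png'); P=cloud(c); Z=P[...,2]
goto([0.4477,-0.162,0.1935])
for p in panels(c): print(p)
cam('side','sd13.png')
c=cam('scene')
for p in panels(c): print(p)
```

```text
tool shift [ 0.1626  0.002  -0.0023] rows>= 4.0 yaw 4.54 pos [ 0.4493 -0.1635  0.3561] F [0.16 0.44 0.35]
(array([ 458.6446, -298.3292]), [58.280235290527344, 119.9142837524414], np.float32(1.8777019), array([ 127,  137,   78,  139, 8728], dtype=int32))
(array([ 463.6327, -299.8773]), [57.13407516479492, 121.25687408447266], np.float32(2.00162), array([200, 169,  34,  39, 750], dtype=int32))
(array([471.0715, 157.9848]), [55.799835205078125, 121.99995422363281], np.float32(3.8300514), array([374, 204,  27,  42, 833], dtype=int32))
(array([482.4256, 285.1455]), [55.36015701293945, 122.38111114501953], np.float32(7.48827), array([426, 217,  23,  43, 873], dtype=int32))
```

View pics/w13.png

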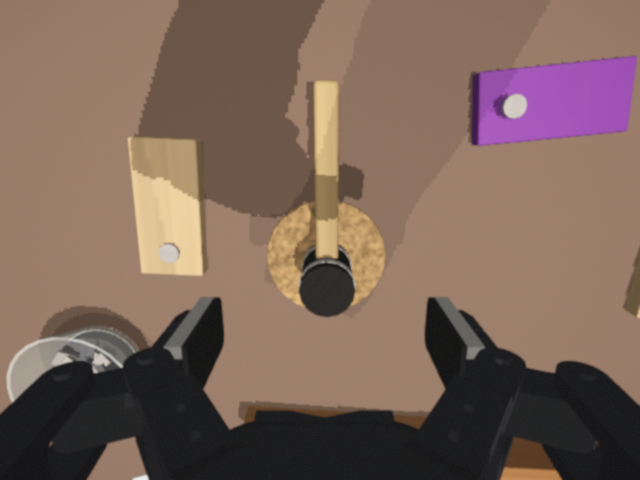

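View pics/sd13.png

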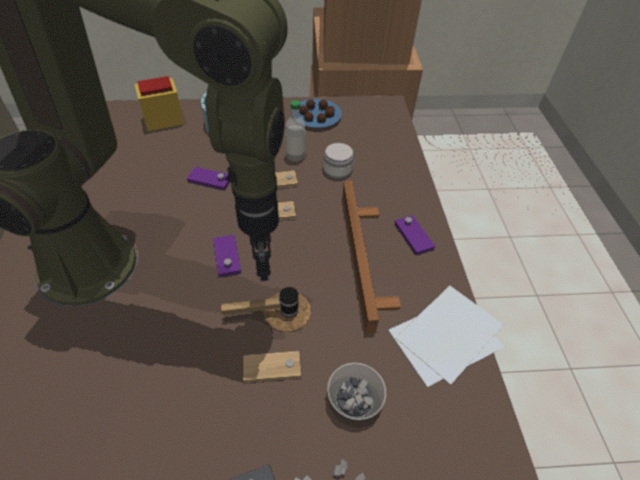

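Mallet is back upright on the pad; head top at (327,288) in the wrist view. Next I'll measure the rest's front face.

Run:
```python
from h import *
np.set_printoptions(precision=4,suppress=True)
for n in ['side','wrist','scene']:
    c=cam(n); P=cloud(c); hsv=cv2.cvtColor(c['image'],cv2.COLOR_BGR2HSV)
    X,Y,Z=P[...,0],P[...,1],P[...,2]
    wood=(hsv[...,0]>5)&(hsv[...,0]<18)&(hsv[...,1]>90)
    b=(X>.63)&(X<.72)&(abs(Y)<.25)
    for nm,m in [('front',b&(Z>.01)&(Z<.05)),('top',b&(Z>.054))]:
        q=P[m]
        print(n,nm,len(q))
        if len(q)<60: continue
        for lo in np.arange(-.23,.22,.09):
            k=q[(q[:,1]>=lo)&(q[:,1]<lo+.09)]
            if len(k)>8: print('  ',round(lo,2),len(k),'x pct',np.percentile(k[:,0],[2,25,50,75,98]),'z',np.median(k[:,2]))
        print('  y range',q[:,1].min(),q[:,1].max())
```

```text
side front 635
   -0.23 219 x pct [0.6675 0.6681 0.6687 0.6915 0.7182] z 0.02304352992003167
   -0.14 101 x pct [0.6665 0.6671 0.6673 0.6676 0.6681] z 0.030348101444870768
   -0.05 85 x pct [0.6654 0.6661 0.6663 0.6666 0.667 ] z 0.030679952779350872
   0.04 74 x pct [0.6648 0.6652 0.6654 0.6657 0.7113] z 0.029330673651465577
   0.13 106 x pct [0.6639 0.6644 0.6649 0.7056 0.718 ] z 0.015999986785841247
  y range -0.23201690918867046 0.2146540575613587
side top 1396
   -0.23 379 x pct [0.6682 0.6733 0.6795 0.6857 0.6912] z 0.05879118415179929
   -0.14 310 x pct [0.6673 0.6725 0.6788 0.685  0.6905] z 0.05890330786609105
   -0.05 271 x pct [0.6663 0.6718 0.6777 0.6839 0.6894] z 0.05874357518687623
   0.04 231 x pct [0.6656 0.6709 0.6767 0.6827 0.6887] z 0.05870506101516815
   0.13 195 x pct [0.6646 0.6702 0.676  0.6822 0.6879] z 0.05881268578763321
  y range -0.23228099543685143 0.22034462407241617
wrist front 1249
   -0.05 163 x pct [0.6666 0.6674 0.6679 0.6682 0.6688] z 0.04397472230501315
   0.04 1082 x pct [0.6664 0.6673 0.6676 0.6681 0.6689] z 0.03314470735295469
  y range -0.227324
[... 467 characters left out ...]
 0.6952 0.6972] z 0.030475268995336258
   0.04 304 x pct [0.6902 0.6922 0.6933 0.6944 0.6964] z 0.030753031253992313
   0.13 387 x pct [0.6893 0.6919 0.6931 0.6947 0.7169] z 0.026348855822886152
  y range -0.22993487120306919 0.2193720436594742
scene top 1817
   -0.23 350 x pct [0.6725 0.6792 0.6856 0.6921 0.698 ] z 0.058732059064045106
   -0.14 355 x pct [0.6718 0.6779 0.6852 0.691  0.6972] z 0.05884644207646894
   -0.05 363 x pct [0.6713 0.6774 0.6843 0.6907 0.6962] z 0.05875718468228541
   0.04 378 x pct [0.6701 0.677  0.6839 0.6902 0.6953] z 0.058391541754146736
   0.13 369 x pct [0.6696 0.6766 0.6824 0.6886 0.6946] z 0.05848383529657286
  y range -0.23052891119718874 0.21954368166190838
```

Request:
{"method": "jog_arm", "body": {
  "plan": [
    [[0,0.0356,0.0045,0,0,0,0.075],[0,0.0356,0.0045,0,0,0,0.075],[0,0.0356,0.0045,0,0,0,0.075],[0,0.0356,0.0045,0,0,0,0.075],[0,0.0356,0.0045,0,0,0,0.075],[0,0.0356,0.0045,0,0,0,0.075],[0,0.0356,0.0045,0,0,0,0.075],[0,0.0356,0.0045,0,0,0,0.075],[0,0.0356,0.0045,0.012,0,0,0.075],[0,0,0,0,0,0,0.075]]
  ]
}}

```text
clock: 17.28
tool_pos: [0.463, 0.1643, 0.3522]
tcp_rot: [[-0.001, -0.073, 0.997], [0.002, 0.997, 0.073], [-1.0, 0.002, -0.001]]
contact_force: [-1.7, -0.3, -0.3]
grip_width: 0.875
```

Run:
```python
from h import *
np.set_printoptions(precision=4,suppress=True)
c=cam('wrist','w14.png')
goto([0.4645,0.1586,0.22])
for p in panels(c): print(p)
c=cam('side')
for p in panels(c): print(p)
```

```text
tool shift [ 0.132  -0.0036  0.0017] rows>= 4.0 yaw 4.14 pos [0.4628 0.1621 0.352 ] F [ 0.14 -0.91  0.72]
(array([465.3219, 159.3343]), [55.721370697021484, 119.27586364746094], np.float32(3.8630865), array([ 282,  148,   69,  138, 8701], dtype=int32))
(array([475.9685, 287.3534]), [56.32040786743164, 120.63993072509766], np.float32(7.636314), array([ 430,  171,   71,  136, 8183], dtype=int32))
(array([474.9572, 284.6207]), [55.55199432373047, 118.07470703125], np.float32(7.2115345), array([255, 171,  42,  17, 489], dtype=int32))
(array([489.1562, 157.9903]), [55.12982940673828, 68.85060119628906], np.float32(4.2033834), array([268, 202,  27,  15, 292], dtype=int32))
(array([ 458.2171, -302.0106]), [55.440242767333984, 118.17964172363281], np.float32(1.8417372), array([ 243,  351,   58,   29, 1333], dtype=int32))
```

View pics/w14.png

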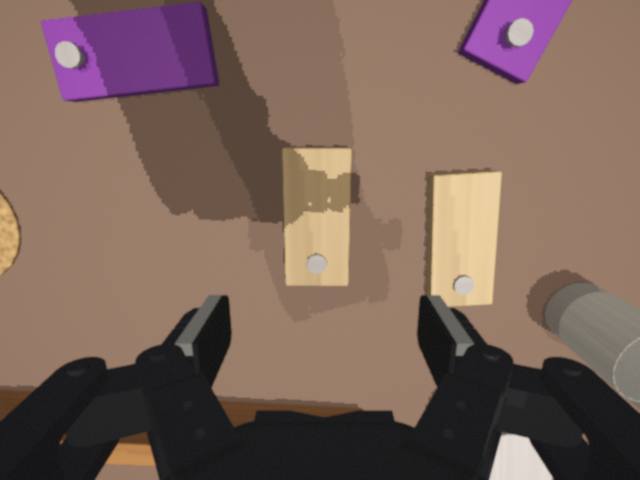

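Request:
{"method": "jog_arm", "body": {
  "plan": [
    [[0.034,-0.003,0.002,0.005,0,0,0.072],[0.034,0,0,0,0,0,0.072],[0.034,0,0,0,0,0,0.072],[0.034,0,0,0,0,0,0.072],[0.03,0,0,0,0,0,0.072],[0.008,0,0,0,0,0,0.072],[0,0,0,0,0,0,0.072],[0,0,0,0,0,0,0.072]]
  ],
  "force": 40
}}

```text
clock: 18.05
tool_pos: [0.4655, 0.1559, 0.1798]
tcp_rot: [[-0.001, -0.061, 0.998], [-0.0, 0.998, 0.061], [-1.0, -0.0, -0.001]]
contact_force: [0.2, -0.8, 0.5]
grip_width: 0.836
```

Run:
```python
from h import *
c=cam('wrist','w15.png')
goto([0.465,0.159,0.172])
```

```text
tool shift [ 0.0087  0.0028 -0.0011] rows>= 1.0 yaw 3.51 pos [0.4662 0.1563 0.1807] F [0.44 0.69 0.21]
```

View pics/w15.png

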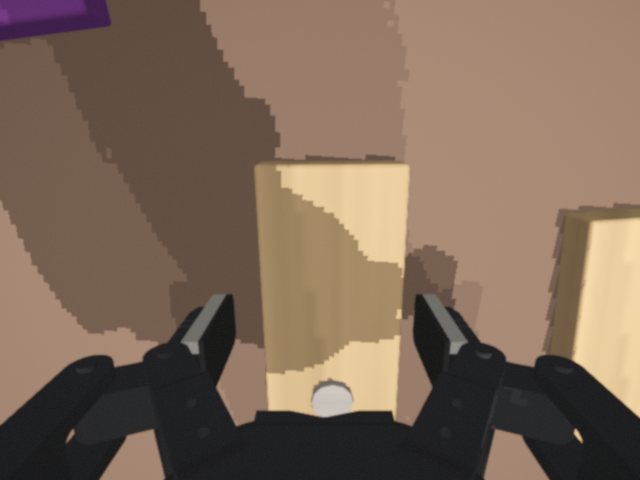

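Run:
```python
from h import *
c=cam('wrist')
for z in [0,.008,.016,.03]: print(z,proj(c,[.4662,.1563,z]))
for x,y in [(.4055,.155),(.525,.163)]: print(proj(c,[x,y,.016]))
```

```text
0 (np.float64(322.0916576179641), np.float64(296.9107020001196))
0.008 (np.float64(322.005762284456), np.float64(305.16331816513843))
0.016 (np.float64(321.9109868744593), np.float64(314.2691106295399))
0.03 (np.float64(321.7192083184031), np.float64(332.6947310582003))
(np.float64(328.4929115697527), np.float64(160.2900525030039))
(np.float64(329.00540561266786), np.float64(433.5073534824322))
```

Request:
{"method": "jog_arm", "body": {
  "plan": [
    [[0.0087,0.003,0,-0.006,0,0,0.07],[0,0,0,0,0,0,0.07],[0,0,0,0,0,0,0.045],[0,0,0,0,0,0,0.045],[0,0,0,0,0,0,0.045],[0,0,0,0,0,0,0.045],[0,0,0,0,0,0,0.045]]
  ]
}}

```text
clock: 18.73
tool_pos: [0.4653, 0.1598, 0.1713]
tcp_rot: [[0.001, -0.068, 0.998], [0.0, 0.998, 0.068], [-1.0, 0.0, 0.001]]
contact_force: [-1.9, -0.6, 6.2]
grip_width: 0.642
```

Run:
```python
from h import *
c=cam('wrist','w16.png')
goto([0.465,0.159,0.172])
u=[onz(c,333,v,.016)[0] for v in (160,165,170)]; print(u)
```

```text
tool shift [-0.0007 -0.0008 -0.0004] rows>= 1.0 yaw 3.92 pos [0.4653 0.1598 0.1713] F [-1.94  0.79  6.36]
[np.float64(0.40360802754653013), np.float64(0.4052294518020097), np.float64(0.40686310693220074)]
```

View pics/w16.png

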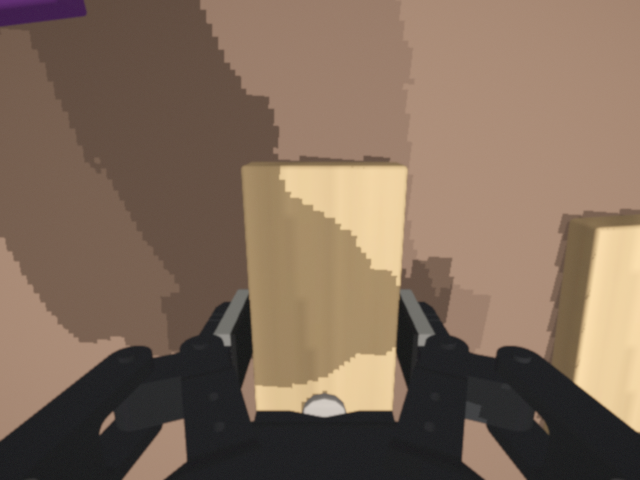

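Request:
{"method": "jog_arm", "body": {
  "plan": [
    [[-0.02,0,0,0,0,0,0.045],[-0.04,0,0,0,0,0,0.045],[-0.04,0,0,0.06,0,0,0.045],[0,0,0,0,-0.116,0,0.045],[0,0,0,0,-0.116,0,0.045],[0,0,0,0,-0.116,0,0.045],[0,0,0,0,-0.116,0,0.045],[0,0,0,0,-0.116,0,0.045],[0,0,0,0,-0.116,0,0.045],[0,0,0,0,0,0,0.045]]
  ]
}}

```text
clock: 19.62
tool_pos: [0.4628, 0.1591, 0.2693]
tcp_rot: [[0.644, -0.009, 0.765], [0.006, 1.0, 0.007], [-0.765, 0.0, 0.644]]
contact_force: [-0.5, -0.7, -3.0]
grip_width: 0.644
```

```bash
cat >> h.py <<'E'
def tilt():
    R=np.array(monitor.sense()['tcp_rot']); 
    print('beta',np.degrees(np.arctan2(R[2,2],R[0,2])).round(2),'yaw(y-axis)',np.degrees(np.arctan2(-R[0,1],R[1,1])).round(2),'roll z of y',np.degrees(np.arcsin(R[2,1])).round(2)); return R
E
python3 - <<'E'
from h import *
tilt()
y=0.05; h=.172; F=.667-.0087*(y-.05); b=np.radians(40)
foot=np.array([F-.0715-.001,y,0.0])
px=np.array([np.cos(b),0,np.sin(b)]);pz=np.array([-np.sin(b),0,np.cos(b)])
T=foot+.06*px+h*pz; print(T)
goto(T+[0,0,.04]); 
cam('side','sd17.png'); cam('scene','s17.png')
E
```

```text
beta 40.08 yaw(y-axis) 0.52 roll z of y 0.02
[0.5299032 0.05      0.1703269]
tool shift [ 0.0877 -0.1097  0.0127] rows>= 3.0 yaw 0.52 pos [0.4628 0.1591 0.2693] F [-0.5  -0.75 -2.97]
```

View pics/sd17.png

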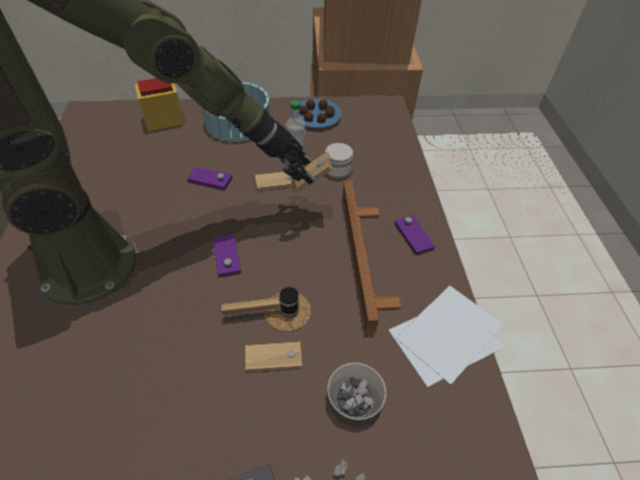

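Panel B is held at 40° by the gripper. Panel A has been knocked: its centre moved from about (272,366) to (273,355) in the side view, so I'll re-measure it later.

Request:
{"method": "jog_arm", "body": {
  "plan": [
    [[0.0219,-0.0274,0.0032,0,0,0,0.045],[0.0219,-0.0274,0.0032,0,0,0,0.045],[0.0219,-0.0274,0.0032,0,0,0,0.045],[0.0219,-0.0274,0.0032,0,0,0,0.045],[0,0,0,0,0,0,0.045],[0,0,0,0,0,0,0.045]]
  ]
}}

```text
clock: 20.22
tool_pos: [0.5332, 0.0489, 0.2104]
tcp_rot: [[0.637, -0.005, 0.771], [0.003, 1.0, 0.003], [-0.771, 0.0, 0.637]]
contact_force: [-0.0, 0.2, -1.2]
grip_width: 0.646
```

Run:
```python
from h import *
R=tilt()
goto([0.5299,.05,.1705+.002])
c=cam('side','sd18.png'); 
cv2.imwrite('pics/sd18c.png',cv2.resize(c['image'][150:330,200:440],None,fx=3.2,fy=3.2))
```

```text
beta 39.54 yaw(y-axis) 0.28 roll z of y 0.02
tool shift [ 0.0271  0.0011 -0.0267] rows>= 1.0 yaw 0.28 pos [0.5332 0.0489 0.2104] F [-0.    0.18 -1.21]
```

View pics/sd18c.png

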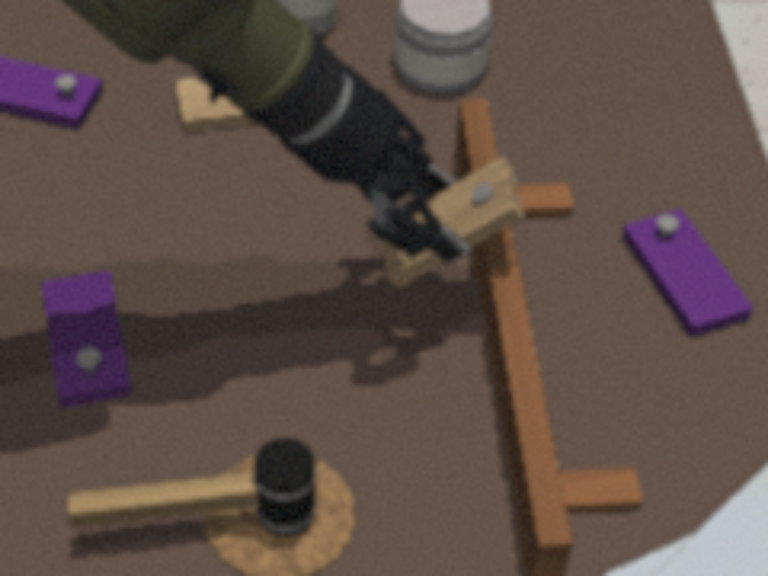

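Request:
{"method": "jog_arm", "body": {
  "plan": [
    [[0.009,0.001,-0.0089,-0.003,0,0,0.045],[0.009,0,-0.0089,0,0,0,0.045],[0.006,0,-0.006,0,0,0,0.045],[0.003,0,-0.003,0,0,0,0.045],[0,0,0,0,0,0,0.045],[0,0,0,0,0,0,0.045]]
  ]
}}

```text
clock: 20.77
tool_pos: [0.5291, 0.0522, 0.1742]
tcp_rot: [[0.641, -0.012, 0.768], [0.006, 1.0, 0.01], [-0.768, -0.002, 0.641]]
contact_force: [-0.7, 0.5, -2.2]
grip_width: 0.646
```

Run:
```python
from h import *
R=tilt()
goto([0.5299,.05,.1705])
c=cam('side','sd19.png'); 
cv2.imwrite('pics/sd19c.png',cv2.resize(c['image'][180:270,280:400],None,fx=6,fy=6))
```

```text
beta 39.86 yaw(y-axis) 0.67 roll z of y -0.09
tool shift [ 0.0034 -0.0022 -0.0018] rows>= 1.0 yaw 0.67 pos [0.5291 0.0522 0.1742] F [-0.69  0.46 -2.23]
```

View pics/sd19c.png

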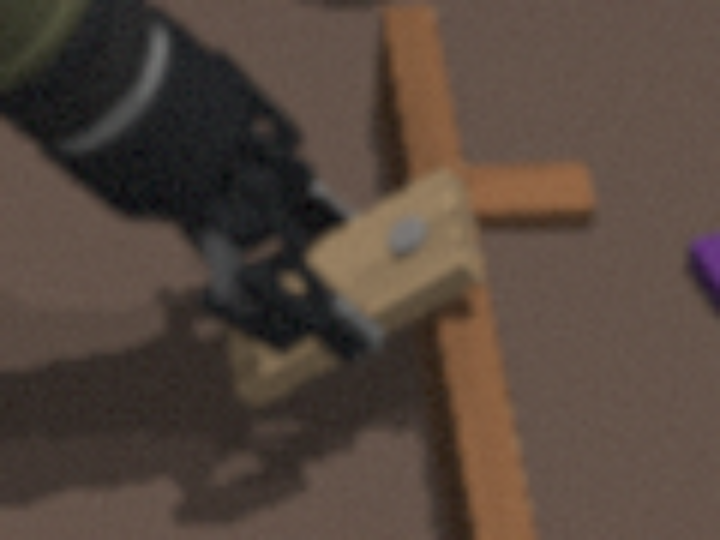

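Request:
{"method": "jog_arm", "body": {
  "plan": [
    [[0.0011,0,-0.0006,0.001,0,0,0.045],[0.0011,0,-0.0006,0.001,0,0,0.045],[0,0,0,0,0,0,0.045],[0,0,0,0,0,0,0.045]]
  ]
}}

```text
clock: 21.15
tool_pos: [0.5294, 0.0515, 0.1715]
tcp_rot: [[0.641, -0.009, 0.767], [0.005, 1.0, 0.007], [-0.767, -0.001, 0.641]]
contact_force: [0.7, 0.0, -2.0]
grip_width: 0.647
```

Run:
```python
from h import *
R=tilt()
goto([0.5299,.05,.1705])
```

```text
beta 39.89 yaw(y-axis) 0.51 roll z of y -0.03
tool shift [ 0.0011 -0.0015 -0.0002] rows>= 1.0 yaw 0.51 pos [0.5294 0.0515 0.1715] F [ 0.66  0.02 -1.98]
```

Request:
{"method": "jog_arm", "body": {
  "plan": [
    [[0.0008,0,-0.0006,0,0,0,0.045],[0.0008,0,-0.0006,0,0,0,0.045],[0,0,0,0,0,0,0.045],[0,0,0,0,0,0,0.045]]
  ]
}}

```text
clock: 21.48
tool_pos: [0.5296, 0.0515, 0.1696]
tcp_rot: [[0.642, -0.009, 0.767], [0.005, 1.0, 0.007], [-0.767, -0.001, 0.642]]
contact_force: [0.2, -0.1, 1.5]
grip_width: 0.648
```

Request:
{"method": "jog_arm", "body": {
  "plan": [
    [[0,0,0,0,0,0,0.06],[0,0,0,0,0,0,0.064],[0,0,0,0,0,0,0.068],[0,0,0,0,0,0,0.07],[0,0,0,0,0,0,0.07],[-0.01,0,0,0,0,0,0.07],[-0.03,0,0,0,0,0,0.07],[-0.04,0,0,0,0,0,0.07],[-0.04,0,0,0,0,0,0.07],[0,0,0,0,0,0,0.07]]
  ]
}}

```text
clock: 22.32
tool_pos: [0.4579, 0.0521, 0.2729]
tcp_rot: [[0.643, -0.009, 0.766], [0.006, 1.0, 0.007], [-0.766, -0.0, 0.643]]
contact_force: [1.7, -0.6, -0.3]
grip_width: 0.823
```

Run:
```python
from h import *
R=tilt(); goto([.55,.05,.3])
c=cam('side','sd20.png'); 
cv2.imwrite('pics/sd20c.png',cv2.resize(c['image'][180:270,280:400],None,fx=6,fy=6))
cam('wrist','w20.png')
```

```text
beta 40.03 yaw(y-axis) 0.49 roll z of y -0.0
tool shift [ 0.0384 -0.0029  0.088 ] rows>= 3.0 yaw 0.49 pos [0.4579 0.0521 0.2729] F [ 1.67 -0.56 -0.3 ]
```

View pics/sd20c.png

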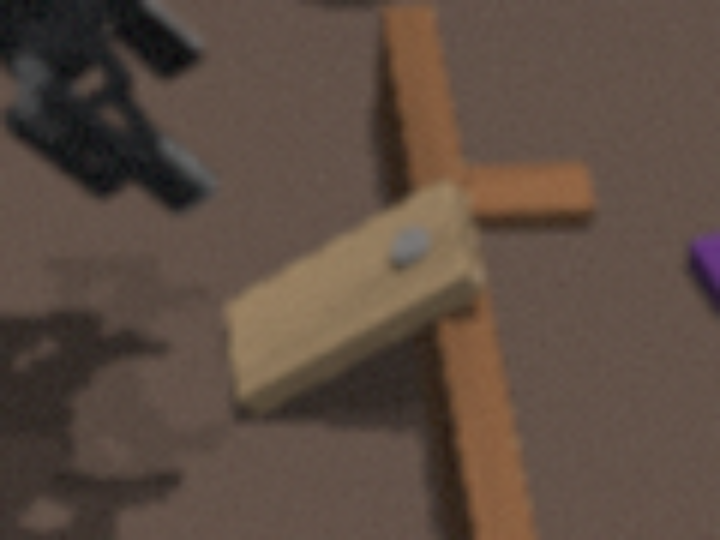

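View pics/w20.png

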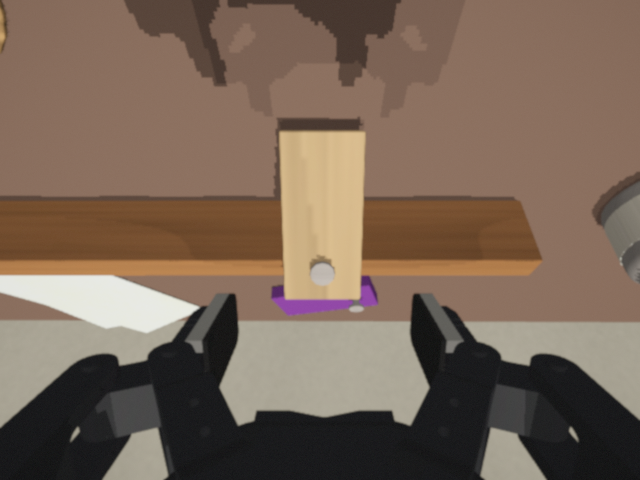

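```bash
cat >> h.py <<'E'
def leanfit(c,y0,verbose=True):
    P=cloud(c); hsv=cv2.cvtColor(c['image'],cv2.COLOR_BGR2HSV)
    m=(hsv[...,0]>13)&(hsv[...,0]<30)&(hsv[...,1]>50)&(hsv[...,1]<190)&(P[...,0]>.57)&(P[...,0]<.72)&(abs(P[...,1]-y0)<.045)&(P[...,2]>.012)&(P[...,2]<.12)
    q=P[m]
    for _ in range(4):
        ce=q.mean(0); n=np.linalg.svd(q-ce,full_matrices=False)[2][2]; n*=np.sign(n[2]); r=(q-ce)@n; q2=q[abs(r)<.002]
        if len(q2)<50: break
        q=q2
    slant=np.degrees(np.arctan2(np.hypot(n[0],n[1]),n[2])); yaw=np.degrees(np.arctan2(-n[1],-n[0]))
    print('lean n',len(q),'slant',slant.round(2),'face yaw',yaw.round(2),'y range',q[:,1].min().round(4),q[:,1].max().round(4),'x',q[:,0].min().round(4),q[:,0].max().round(4),'z',q[:,2].min().round(4),q[:,2].max().round(4))
E
python3 - <<'E'
from h import *
for n in ['wrist','scene','side']: leanfit(cam(n),.05)
E
```

```text
lean n 5618 slant 38.13 face yaw 1.7 y range 0.0244 0.0808 x 0.5827 0.6508 z 0.012 0.0659
lean n 104 slant 29.72 face yaw 4.02 y range 0.0244 0.0796 x 0.5922 0.6889 z 0.0189 0.0774
lean n 284 slant 37.74 face yaw 11.79 y range 0.018 0.0795 x 0.5822 0.6796 z 0.0128 0.0877
```

Request:
{"method": "jog_arm", "body": {
  "plan": [
    [[-0.02,0,0,0,0.116,0,0.075],[-0.02,0,0,0,0.116,0,0.075],[-0.02,0,0,0,0.116,0,0.075],[-0.02,0,0,0,0.116,0,0.075],[0,0,0,0,0.116,0,0.075],[0,0,0,0,0.116,0,0.075],[0,0,0,-0.12,0,0,0.075],[0,0,0,0,0,0,0.075]]
  ]
}}

```text
clock: 23.23
tool_pos: [0.4248, 0.0518, 0.3234]
tcp_rot: [[0.035, -0.131, 0.991], [-0.002, 0.991, 0.131], [-0.999, -0.006, 0.035]]
contact_force: [-0.5, -0.6, 0.1]
grip_width: 0.875
```

Run:
```python
from h import *
tilt(); goto([.476,.2874,.34])
```

```text
beta 2.0 yaw(y-axis) 7.52 roll z of y -0.37
tool shift [-0.0153  0.2267  0.0822] rows>= 6.0 yaw 7.52 pos [0.4248 0.0518 0.3234] F [-0.5  -0.59  0.07]
```

Request:
{"method": "jog_arm", "body": {
  "plan": [
    [[0,0.0325,0.0117,0,0.035,0,0.075],[0,0.0325,0.0117,0,0,0,0.075],[0,0.0325,0.0117,0,0,0,0.075],[0,0.0325,0.0117,0,0,0,0.075],[0,0.0325,0.0117,0,0,0,0.075],[0,0.0325,0.0117,0,0,0,0.075],[0,0.032,0.012,0,0,0,0.075],[0,0,0,0,0,0,0.075],[0,0,0,0,0,0,0.075]]
  ]
}}

```text
clock: 23.98
tool_pos: [0.4759, 0.2889, 0.3231]
tcp_rot: [[0.004, -0.128, 0.992], [-0.007, 0.992, 0.128], [-1.0, -0.007, 0.003]]
contact_force: [0.2, -1.1, 0.5]
grip_width: 0.873
```

Run:
```python
from h import *
np.set_printoptions(precision=4,suppress=True)
tilt()
c=cam('wrist','w21.png')
for p in panels(c): print(p)
goto([.476,.2874,.22])
```

```text
beta 0.19 yaw(y-axis) 7.38 roll z of y -0.43
(array([476.2499, 288.1649]), [55.70028305053711, 119.71742248535156], np.float32(7.600188), array([  287,   145,    77,   152, 10578], dtype=int32))
(array([604.0363,  55.6992]), [50.80384063720703, 56.69729995727539], np.float32(83.29768), array([   0,  308,   70,   57, 2529], dtype=int32))
tool shift [0.1033 0.0005 0.0001] rows>= 3.0 yaw 7.33 pos [0.4756 0.2877 0.3233] F [-0.24 -0.75  0.41]
```

View pics/w21.png

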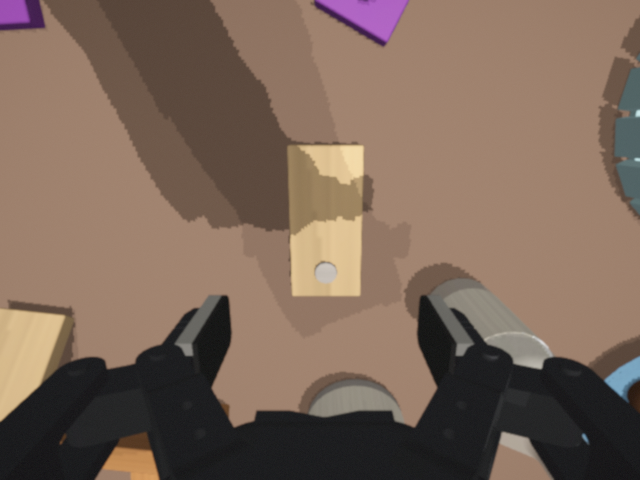

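Request:
{"method": "jog_arm", "body": {
  "plan": [
    [[0.034,0.0005,0.0005,-0.003,0,0,0.072],[0.034,0,0,0,0,0,0.072],[0.034,0,0,0,0,0,0.072],[0.034,0,0,0,0,0,0.072],[0.007,0,0,0,0,0,0.072],[0,0,0,0,0,0,0.072],[0,0,0,0,0,0,0.072]]
  ]
}}

```text
clock: 24.62
tool_pos: [0.4774, 0.2865, 0.183]
tcp_rot: [[0.006, -0.13, 0.992], [-0.006, 0.992, 0.13], [-1.0, -0.007, 0.005]]
contact_force: [0.6, -0.4, 0.1]
grip_width: 0.839
```

Run:
```python
from h import *
np.set_printoptions(precision=4,suppress=True)
tilt()
c=cam('wrist','w22.png')
goto([.4762,.288,.172])
```

```text
beta 0.28 yaw(y-axis) 7.45 roll z of y -0.38
tool shift [ 0.0121  0.0011 -0.0019] rows>= 1.0 yaw 7.47 pos [0.4781 0.2872 0.1841] F [0.23 0.68 0.57]
```

View pics/w22.png

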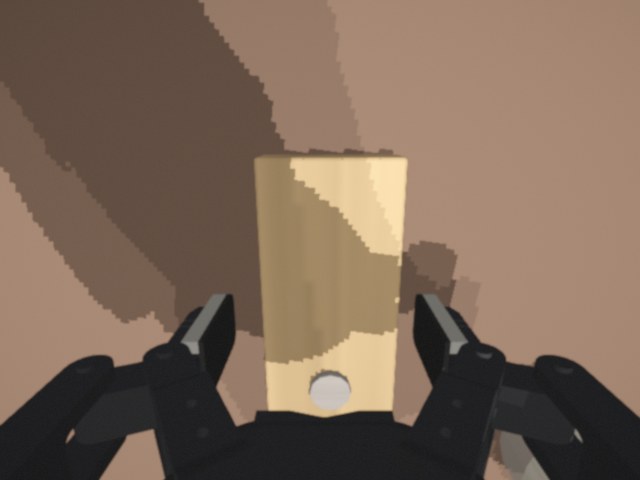

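Request:
{"method": "jog_arm", "body": {
  "plan": [
    [[0.012,0.0025,-0.001,0,0.005,0.007,0.07],[0,0,0,0,0,0,0.07],[0,0,0,0,0,0,0.045],[0,0,0,0,0,0,0.045],[0,0,0,0,0,0,0.045],[0,0,0,0,0,0,0.045],[0,0,0,0,0,0,0.045]]
  ]
}}

```text
clock: 25.25
tool_pos: [0.4763, 0.2898, 0.1712]
tcp_rot: [[0.001, -0.131, 0.991], [0.001, 0.991, 0.131], [-1.0, 0.001, 0.001]]
contact_force: [-0.7, -1.3, 6.2]
grip_width: 0.644
```

Run:
```python
from h import *
np.set_printoptions(precision=4,suppress=True)
tilt()
c=cam('wrist','w23.png')
goto([.4762,.288,.172])
hsv=cv2.cvtColor(c['image'],cv2.COLOR_BGR2HSV)
col=hsv[100:260,370,:]; 
for v in range(140,185,3): print(v,hsv[v,375],onz(c,325,v,.016)[:2])
```

```text
beta 0.08 yaw(y-axis) 7.55 roll z of y 0.06
tool shift [-0.0009 -0.0017 -0.0003] rows>= 1.0 yaw 7.54 pos [0.4763 0.2897 0.1711] F [-1.61 -1.41  6.1 ]
140 [ 12  74 173] [0.4089 0.2821]
143 [ 12  76 172] [0.4098 0.2822]
146 [ 12  77 173] [0.4108 0.2823]
149 [ 12  77 173] [0.4117 0.2825]
152 [ 12  75 173] [0.4127 0.2826]
155 [ 13  77 166] [0.4136 0.2827]
158 [ 12  80 147] [0.4146 0.2829]
161 [ 16  93 129] [0.4155 0.283 ]
164 [ 18  95 175] [0.4165 0.2831]
167 [ 18  79 243] [0.4175 0.2832]
170 [ 20  72 254] [0.4184 0.2834]
173 [ 20  71 254] [0.4194 0.2835]
176 [ 20  72 254] [0.4204 0.2836]
179 [ 20  73 254] [0.4214 0.2838]
182 [ 20  73 254] [0.4224 0.2839]
```

Request:
{"method": "jog_arm", "body": {
  "plan": [
    [[-0.02,0,0,0,0,0,0.045],[-0.04,0,0,0,0,0,0.045],[-0.04,0,0,0.123,0,0,0.045],[0,-0.04,0,0,0,0,0.045],[0,-0.04,0,0,0,0,0.045],[0,-0.04,0,0,0,0,0.045],[0,0,0,0,-0.116,0,0.045],[0,0,0,0,-0.116,0,0.045],[0,0,0,0,-0.116,0,0.045],[0,0,0,0,0,0,0.045]]
  ]
}}

```text
clock: 26.13
tool_pos: [0.475, 0.1686, 0.2695]
tcp_rot: [[0.345, -0.008, 0.939], [0.004, 1.0, 0.007], [-0.939, 0.001, 0.345]]
contact_force: [-1.3, 0.2, -1.9]
grip_width: 0.647
```

Request:
{"method": "jog_arm", "body": {
  "plan": [
    [[0,0,0,0,-0.116,0,0.045],[0,0,0,0,-0.116,0,0.045],[0,0,0,0,-0.116,0,0.045],[0,0,0,0,0,0,0.045],[0,0,0,0,0,0,0.045]]
  ]
}}

```text
clock: 26.55
tool_pos: [0.4757, 0.1694, 0.2688]
tcp_rot: [[0.635, -0.01, 0.773], [0.006, 1.0, 0.008], [-0.773, -0.001, 0.635]]
contact_force: [-0.2, -0.0, -1.1]
grip_width: 0.642
```

Run:
```python
from h import *
tilt()
y=0.165; h=.1712; F=.667-.0087*(y-.05); b=np.radians(40)
foot=np.array([F-.0715+.0005,y,0.0])
px=np.array([np.cos(b),0,np.sin(b)]);pz=np.array([-np.sin(b),0,np.cos(b)])
T=foot+.06*px+h*pz; print(T)
goto(T+[0,0,.03]); goto(T)
```

```text
beta 39.42 yaw(y-axis) 0.57 roll z of y -0.05
[0.53091693 0.165      0.16971407]
tool shift [ 0.0884 -0.0049 -0.0012] rows>= 3.0 yaw 0.57 pos [0.4757 0.1694 0.2688] F [-0.15 -0.02 -1.15]
tool shift [ 0.1116 -0.0049 -0.0203] rows>= 3.0 yaw 0.57 pos [0.4757 0.1694 0.2688] F [-0.15 -0.02 -1.15]
```

Request:
{"method": "jog_arm", "body": {
  "plan": [
    [[0.03,-0.0049,-0.0006,0,-0.01,0,0.045],[0.03,0,-0.0006,0,0,0,0.045],[0.028,0,0,0,0,0,0.045],[0.0077,0,-0.0064,0,0,0,0.045],[0.0077,0,-0.0064,0,0,0,0.045],[0.0038,0,-0.0032,0,0,0,0.045],[0,0,0,0,0,0,0.045],[0,0,0,0,0,0,0.045]]
  ]
}}

```text
clock: 27.22
tool_pos: [0.5339, 0.1653, 0.1772]
tcp_rot: [[0.647, -0.009, 0.763], [0.006, 1.0, 0.006], [-0.763, 0.0, 0.647]]
contact_force: [-0.7, 1.0, -1.9]
grip_width: 0.645
```

Run:
```python
from h import *
tilt()
goto([0.5309,.165,.1697])
c=cam('side','sd24.png'); 
cv2.imwrite('pics/sd24c.png',cv2.resize(c['image'][150:240,280:400],None,fx=6,fy=6))
```

```text
beta 40.31 yaw(y-axis) 0.5 roll z of y 0.02
tool shift [ 0.0037 -0.0003 -0.0072] rows>= 1.0 yaw 0.5 pos [0.5339 0.1653 0.1772] F [-0.75  0.98 -1.89]
```

View pics/sd24c.png

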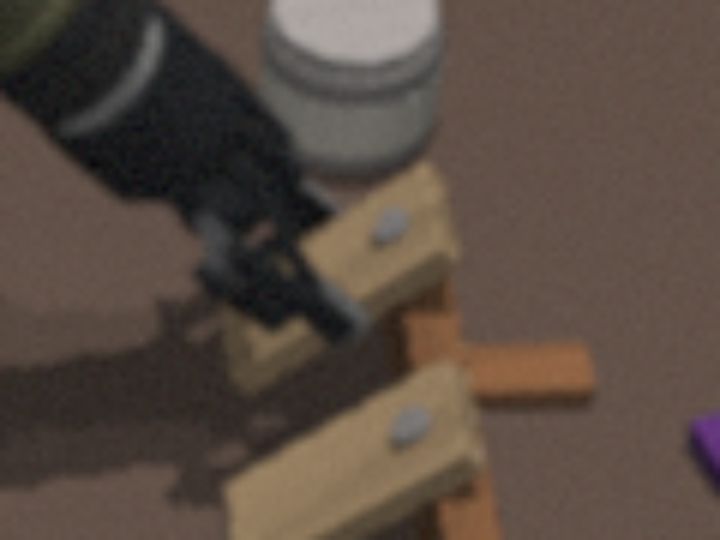

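Request:
{"method": "jog_arm", "body": {
  "plan": [
    [[0.0013,0,-0.0033,0,0,0,0.045],[0.0013,0,-0.0033,0,0,0,0.045],[0.0005,0,-0.0004,0,0,0,0.045],[0,0,0,0,0,0,0.045],[0,0,0,0,0,0,0.045]]
  ]
}}

```text
clock: 27.68
tool_pos: [0.5299, 0.1651, 0.1706]
tcp_rot: [[0.649, -0.009, 0.761], [0.006, 1.0, 0.006], [-0.761, 0.001, 0.649]]
contact_force: [0.0, 0.7, -1.6]
grip_width: 0.645
```

Request:
{"method": "jog_arm", "body": {
  "plan": [
    [[0.0012,0,0,0,0,0,0.045],[0.0006,0,-0.0005,0,0,0,0.045],[0,0,0,0,0,0,0.045],[0,0,0,0,0,0,0.045]]
  ]
}}

```text
clock: 28.02
tool_pos: [0.5311, 0.1652, 0.1693]
tcp_rot: [[0.65, -0.009, 0.76], [0.006, 1.0, 0.006], [-0.76, 0.001, 0.65]]
contact_force: [-3.2, -0.9, 4.0]
grip_width: 0.65
```

Contact. Open and withdraw along the tool axis.

Request:
{"method": "jog_arm", "body": {
  "plan": [
    [[0,0,0,0,0,0,0.06],[0,0,0,0,0,0,0.064],[0,0,0,0,0,0,0.068],[0,0,0,0,0,0,0.07],[0,0,0,0,0,0,0.07],[-0.01,0,0,0,0,0,0.07],[-0.03,0,0,0,0,0,0.07],[-0.04,0,0,0,0,0,0.07],[-0.04,0,0,0,0,0,0.07],[0,0,0,0,0,0,0.07]]
  ]
}}

```text
clock: 28.85
tool_pos: [0.4513, 0.1646, 0.2657]
tcp_rot: [[0.654, -0.01, 0.756], [0.009, 1.0, 0.005], [-0.756, 0.004, 0.654]]
contact_force: [0.3, -0.1, 0.9]
grip_width: 0.822
```

Run:
```python
from h import *
np.set_printoptions(precision=4,suppress=True)
R=tilt(); goto([.46,-.15,.35])
c=cam('wrist','w25.png'); leanfit(c,.165);leanfit(c,.05)
c=cam('side')
for p in panels(c): print(p)
c=cam('scene','s25.png')
for p in panels(c): print(p)
```

```text
beta 40.87 yaw(y-axis) 0.55 roll z of y 0.22
tool shift [-0.0609 -0.3143  0.0602] rows>= 8.0 yaw 0.55 pos [0.4513 0.1646 0.2657] F [ 0.26 -0.05  0.89]
lean n 6144 slant 39.81 face yaw 1.32 y range 0.1384 0.1949 x 0.5852 0.6565 z 0.0121 0.0711
lean n 5150 slant 38.27 face yaw -4.14 y range 0.0247 0.0809 x 0.5832 0.6773 z 0.012 0.0876
(array([ 461.674 , -279.8172]), [55.40061569213867, 118.5536880493164], np.float32(1.1312501), array([ 245,  342,   57,   28, 1268], dtype=int32))
(array([ 467.3962, -277.0706]), [57.43512725830078, 122.12313842773438], np.float32(1.0539886), array([208, 171,  33,  40, 766], dtype=int32))
```

View pics/w25.png

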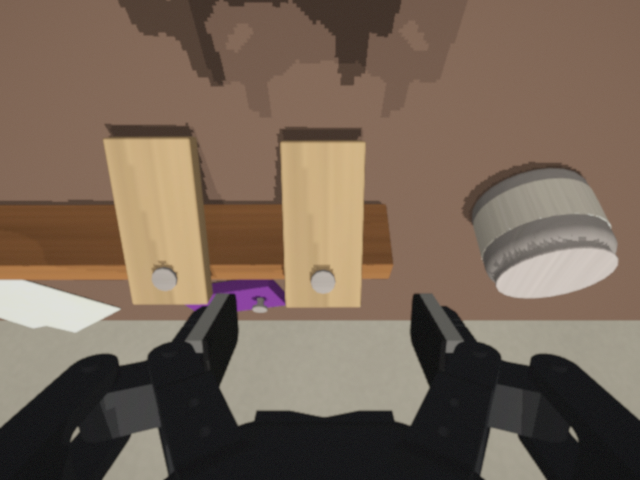

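View pics/s25.png

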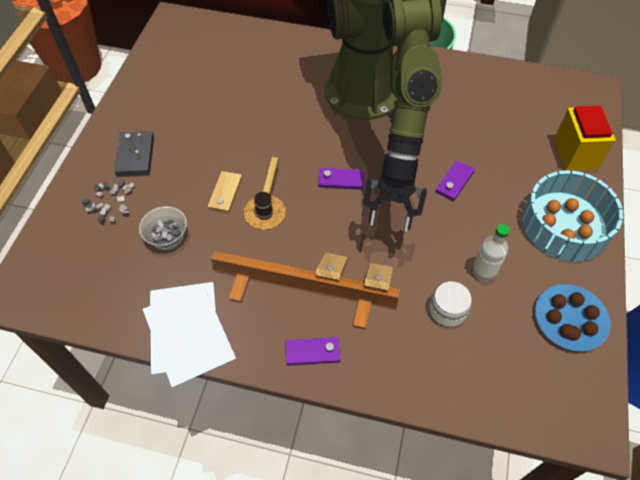

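Request:
{"method": "jog_arm", "body": {
  "plan": [
    [[-0.025,0,0,0,0.119,0,0.075],[-0.025,0,0,0,0.119,0,0.075],[-0.025,0,0,0,0.119,0,0.075],[-0.02,0,0,0,0.119,0,0.075],[0,-0.04,0,0,0.119,0,0.075],[0,-0.04,0,-0.01,0.119,0,0.075],[0,-0.04,0.004,0,0,0,0.075],[0,-0.04,0.004,0,0,0,0.075],[0,-0.04,0.004,0,0,0,0.075],[0,0,0,0,0,0,0.075]]
  ]
}}

```text
clock: 29.83
tool_pos: [0.4273, -0.0412, 0.3267]
tcp_rot: [[0.052, -0.011, 0.999], [-0.003, 1.0, 0.011], [-0.999, -0.003, 0.052]]
contact_force: [-0.7, 1.5, 0.1]
grip_width: 0.879
```

Run:
```python
from h import *
tilt(); goto([.462,-.276,.345])
```

```text
beta 2.97 yaw(y-axis) 0.61 roll z of y -0.18
tool shift [-0.0159 -0.2352  0.0331] rows>= 6.0 yaw 0.61 pos [ 0.4273 -0.0412  0.3267] F [-0.7   1.46  0.07]
```

Request:
{"method": "jog_arm", "body": {
  "plan": [
    [[-0.002,-0.039,0.0055,-0.008,0.05,0.003,0.075],[0,-0.039,0.0055,0,0,0,0.075],[0,-0.039,0.0055,0,0,0,0.075],[0,-0.039,0.0055,0,0,0,0.075],[0,-0.039,0.0055,0,0,0,0.075],[0,-0.039,0.005,0,0,0,0.075],[0,0,0,0,0,0,0.075],[0,0,0,0,0,0,0.075]]
  ]
}}

```text
clock: 30.5
tool_pos: [0.465, -0.2702, 0.3279]
tcp_rot: [[0.001, -0.024, 1.0], [0.004, 1.0, 0.024], [-1.0, 0.004, 0.001]]
contact_force: [-0.4, 0.2, -0.1]
grip_width: 0.876
```

Run:
```python
from h import *
np.set_printoptions(precision=4,suppress=True)
tilt()
c=cam('wrist','w26.png')
for p in panels(c): print(p)
goto([.462,-.276,.18])
```

```text
beta 0.09 yaw(y-axis) 1.39 roll z of y 0.25
(array([ 462.5809, -277.5916]), [55.718536376953125, 119.3674545288086], np.float32(1.1671969), array([  274,   142,    76,   150, 10300], dtype=int32))
tool shift [ 0.148  -0.0078 -0.003 ] rows>= 4.0 yaw 1.49 pos [ 0.4646 -0.2688  0.3281] F [-0.61 -0.14 -0.86]
```

View pics/w26.png

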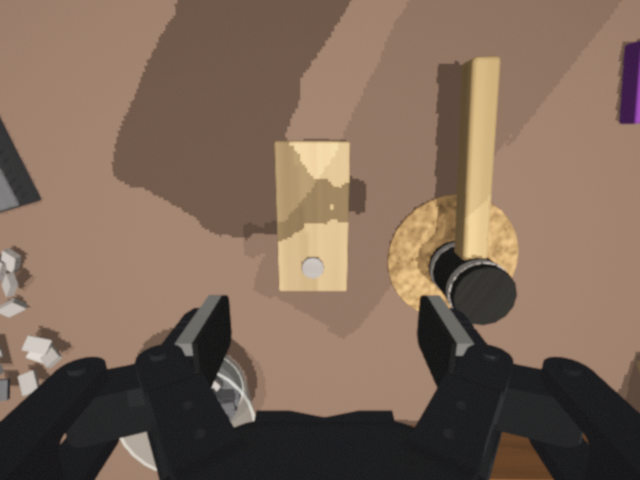

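Request:
{"method": "jog_arm", "body": {
  "plan": [
    [[0.034,-0.0088,-0.002,0.004,0,-0.004,0.072],[0.034,0,0,0,0,0,0.072],[0.034,0,0,0,0,0,0.072],[0.034,0,0,0,0,0,0.072],[0.012,0,0,0,0,0,0.072],[0,0,0,0,0,0,0.072],[0,0,0,0,0,0,0.072]]
  ]
}}

```text
clock: 31.13
tool_pos: [0.4631, -0.2757, 0.1814]
tcp_rot: [[0.002, -0.025, 1.0], [0.0, 1.0, 0.025], [-1.0, 0.0, 0.002]]
contact_force: [-0.5, -0.6, -0.1]
grip_width: 0.845
```

Run:
```python
from h import *
tilt()
c=cam('wrist','w27.png')
goto([.4626,-.2775,.1715])
```

```text
beta 0.1 yaw(y-axis) 1.46 roll z of y 0.02
tool shift [ 0.0112 -0.0011 -0.0014] rows>= 1.0 yaw 1.44 pos [ 0.4639 -0.2764  0.1827] F [ 0.02 -0.87  0.22]
```

View pics/w27.png

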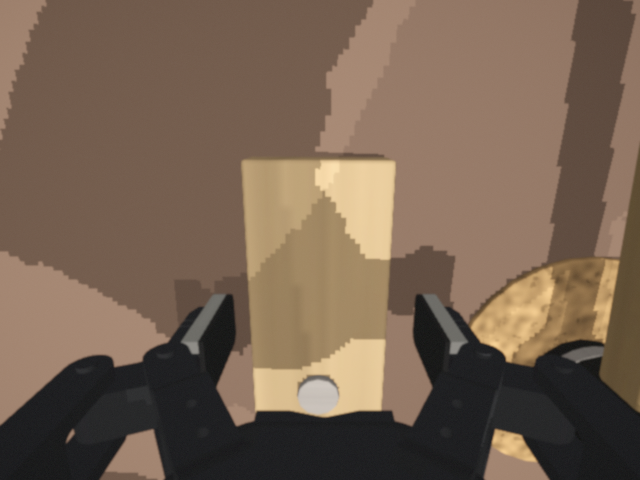

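Request:
{"method": "jog_arm", "body": {
  "plan": [
    [[0.0112,-0.0015,-0.001,0.004,0,0,0.07],[0,0,0,0,0,0,0.07],[0,0,0,0,0,0,0.045],[0,0,0,0,0,0,0.045],[0,0,0,0,0,0,0.045],[0,0,0,0,0,0,0.045],[0,0,0,0,0,0,0.045]]
  ]
}}

```text
clock: 31.77
tool_pos: [0.4628, -0.279, 0.1719]
tcp_rot: [[0.005, -0.02, 1.0], [-0.002, 1.0, 0.02], [-1.0, -0.002, 0.005]]
contact_force: [-0.6, 1.8, 6.1]
grip_width: 0.641
```

Run:
```python
from h import *
np.set_printoptions(precision=4,suppress=True)
tilt()
c=cam('wrist','w28.png')
goto([.4626,-.2775,.172])
hsv=cv2.cvtColor(c['image'],cv2.COLOR_BGR2HSV)
for v in range(150,185,3): print(v,hsv[v,375],hsv[v,340],onz(c,325,v,.016)[:2])
```

```text
beta 0.3 yaw(y-axis) 1.13 roll z of y -0.12
tool shift [-0.0001  0.0015 -0.0002] rows>= 1.0 yaw 1.13 pos [ 0.4628 -0.279   0.1719] F [-1.49  0.35  5.77]
150 [ 11  77 156] [ 12  76 172] [ 0.3987 -0.2795]
153 [ 11  79 151] [ 12  80 130] [ 0.3997 -0.2795]
156 [ 12  83 101] [ 11  84 122] [ 0.4006 -0.2794]
159 [ 16  99 124] [ 17 100 127] [ 0.4016 -0.2794]
162 [ 18  96 176] [ 18  95 179] [ 0.4026 -0.2794]
165 [ 19  83 230] [ 19  82 230] [ 0.4035 -0.2794]
168 [ 19  81 240] [ 18  80 240] [ 0.4045 -0.2794]
171 [ 19  81 240] [ 19  80 240] [ 0.4055 -0.2793]
174 [ 19  81 240] [ 19  81 240] [ 0.4065 -0.2793]
177 [ 19  81 239] [ 18  80 239] [ 0.4075 -0.2793]
180 [ 19  81 240] [ 19  80 238] [ 0.4085 -0.2793]
183 [ 19  80 239] [ 19  80 238] [ 0.4095 -0.2793]
```

Request:
{"method": "jog_arm", "body": {
  "plan": [
    [[-0.02,0,0,0,0,0,0.045],[-0.04,0,0,0,0,0,0.045],[-0.04,0,0,0.011,0,0,0.045],[-0.03,0,0,0,0,0,0.045],[0,0.035,0,0,0,0,0.045],[0,0.035,0,0,0,0,0.045],[0,0.035,0,0,0,0,0.045],[0,0.035,0,0,0,0,0.045],[0,0.035,0,0,0,0,0.045],[0,0.035,0,0,0,0,0.045]]
  ]
}}

```text
clock: 32.65
tool_pos: [0.4596, -0.0671, 0.3009]
tcp_rot: [[0.004, -0.008, 1.0], [-0.001, 1.0, 0.008], [-1.0, -0.002, 0.004]]
contact_force: [1.0, 0.3, -0.8]
grip_width: 0.649
```

Request:
{"method": "jog_arm", "body": {
  "plan": [
    [[0,0,0,0,-0.117,0,0.045],[0,0,0,0,-0.117,0,0.045],[0,0,0,0,-0.117,0,0.045],[0,0,0,0,-0.117,0,0.045],[0,0,0,0,-0.117,0,0.045],[0,0,0,0,-0.117,0,0.045],[0,0,0,0,0,0,0.045],[0,0,0,0,0,0,0.045]]
  ]
}}

```text
clock: 33.32
tool_pos: [0.4583, -0.0684, 0.2995]
tcp_rot: [[0.645, -0.008, 0.765], [0.005, 1.0, 0.007], [-0.765, -0.001, 0.645]]
contact_force: [-0.1, 1.0, -1.1]
grip_width: 0.645
```

Run:
```python
from h import *
tilt()
y=-0.07; h=.1719; F=.667-.0087*(y-.05); b=np.radians(40)
foot=np.array([F-.0715+.0005,y,0.0])
px=np.array([np.cos(b),0,np.sin(b)]);pz=np.array([-np.sin(b),0,np.cos(b)])
T=foot+.06*px+h*pz; print(T)
goto(T+[0,0,.03]); goto(T)
cam('side','sd29.png')
```

```text
beta 40.13 yaw(y-axis) 0.48 roll z of y -0.06
[ 0.53251148 -0.07        0.1702503 ]
tool shift [ 0.1237 -0.0021 -0.0072] rows>= 3.0 yaw 0.48 pos [ 0.4583 -0.0684  0.2995] F [-0.12  0.96 -1.14]
tool shift [ 0.1467 -0.0021 -0.0266] rows>= 4.0 yaw 0.48 pos [ 0.4583 -0.0684  0.2995] F [-0.12  0.96 -1.14]
```

View pics/sd29.png

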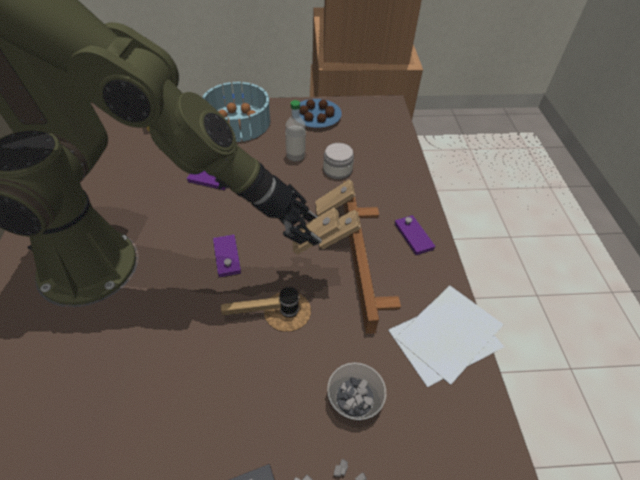

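Request:
{"method": "jog_arm", "body": {
  "plan": [
    [[0.031,-0.002,-0.0018,0,0,0,0.045],[0.031,0,-0.0018,0,0,0,0.045],[0.031,0,-0.0018,0,0,0,0.045],[0.031,0,-0.0018,0,0,0,0.045],[0.0077,0,-0.0064,0,0,0,0.045],[0.0077,0,-0.0064,0,0,0,0.045],[0.0023,0,-0.0019,0,0,0,0.045],[0,0,0,0,0,0,0.045],[0,0,0,0,0,0,0.045]]
  ]
}}

```text
clock: 34.12
tool_pos: [0.5364, -0.0702, 0.1792]
tcp_rot: [[0.648, -0.009, 0.761], [0.005, 1.0, 0.008], [-0.761, -0.002, 0.648]]
contact_force: [-0.1, -0.1, -1.3]
grip_width: 0.642
```

Run:
```python
from h import *
tilt()
goto([.5325,-.07,.1703])
c=cam('side','sd30.png'); 
cv2.imwrite('pics/sd30c.png',cv2.resize(c['image'][170:320,250:410],None,fx=4,fy=4))
```

```text
beta 40.41 yaw(y-axis) 0.51 roll z of y -0.09
tool shift [ 0.0043  0.0003 -0.0087] rows>= 1.0 yaw 0.51 pos [ 0.5364 -0.0702  0.1792] F [-0.15 -0.06 -1.26]
```

View pics/sd30c.png

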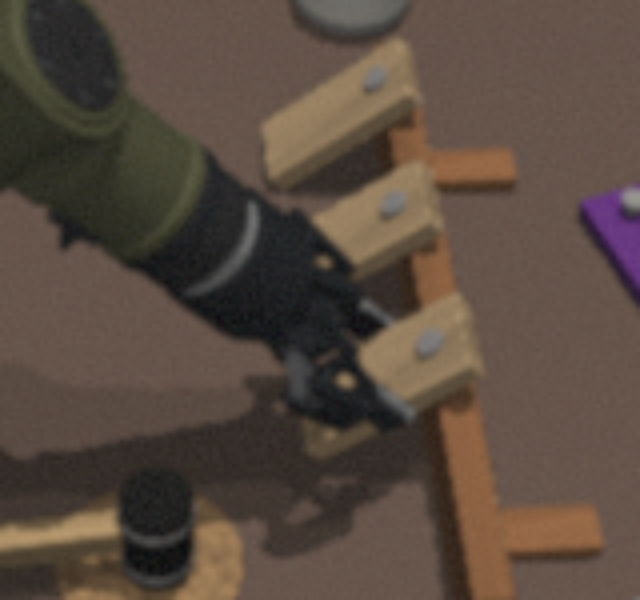

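Request:
{"method": "jog_arm", "body": {
  "plan": [
    [[0.0016,0,-0.004,0,0,0,0.045],[0.0016,0,-0.004,0,0,0,0.045],[0.0005,0,-0.0004,0,0,0,0.045],[0,0,0,0,0,0,0.045],[0,0,0,0,0,0,0.045]]
  ]
}}

```text
clock: 34.58
tool_pos: [0.5313, -0.0702, 0.1708]
tcp_rot: [[0.649, -0.009, 0.761], [0.005, 1.0, 0.008], [-0.761, -0.002, 0.649]]
contact_force: [-0.3, 0.4, -0.7]
grip_width: 0.644
```

Request:
{"method": "jog_arm", "body": {
  "plan": [
    [[0.001,0,-0.0003,0,0,0,0.045],[0.0006,0,-0.0003,0,0,0,0.045],[0,0,0,0,0,0,0.045],[0,0,0,0,0,0,0.045]]
  ]
}}

```text
clock: 34.92
tool_pos: [0.5321, -0.0702, 0.1697]
tcp_rot: [[0.65, -0.009, 0.76], [0.005, 1.0, 0.008], [-0.76, -0.002, 0.65]]
contact_force: [-7.1, 0.9, 8.5]
grip_width: 0.646
```

Request:
{"method": "jog_arm", "body": {
  "plan": [
    [[-0.0006,0,0,0,0,0,0.045],[0,0,0,0,0,0,0.06],[0,0,0,0,0,0,0.064],[0,0,0,0,0,0,0.068],[0,0,0,0,0,0,0.07],[0,0,0,0,0,0,0.07],[-0.01,0,0,0,0,0,0.07],[-0.03,0,0,0,0,0,0.07],[-0.04,0,0,0,0,0,0.07],[-0.04,0,0,0,0,0,0.07]]
  ]
}}

```text
clock: 35.75
tool_pos: [0.4585, -0.0719, 0.2648]
tcp_rot: [[0.643, -0.01, 0.766], [0.006, 1.0, 0.008], [-0.766, -0.0, 0.643]]
contact_force: [1.8, -1.0, 1.6]
grip_width: 0.82
```

Request:
{"method": "jog_arm", "body": {
  "plan": [
    [[-0.04,0,0,0,0,0,0.07],[-0.04,0,0,0,0,0,0.07],[0,0,0,0,0,0,0.07],[0,0,0,0,0,0,0.07]]
  ]
}}

```text
clock: 36.08
tool_pos: [0.4075, -0.0727, 0.3292]
tcp_rot: [[0.65, -0.009, 0.76], [0.004, 1.0, 0.008], [-0.76, -0.003, 0.65]]
contact_force: [0.7, 0.8, -0.3]
grip_width: 0.819
```

Run:
```python
from h import *
np.set_printoptions(precision=4,suppress=True)
c=cam('wrist','w31.png')
for y in [-.07,.05,.165]: leanfit(c,y)
cam('side','sd31.png')
c=cam('scene','s31.png'); cv2.imwrite('pics/s31c.png',cv2.resize(c['image'][140:320,180:460],None,fx=2.8,fy=2.8))
s=monitor.sense(); print(s['tool_pos'])
```

```text
lean n 3491 slant 38.88 face yaw 0.71 y range -0.0972 -0.0409 x 0.586 0.651 z 0.0124 0.0638
lean n 2847 slant 38.27 face yaw 7.47 y range 0.024 0.0809 x 0.5831 0.6772 z 0.012 0.0881
lean n 2459 slant 40.26 face yaw 18.23 y range 0.1374 0.1926 x 0.5854 0.6834 z 0.012 0.0906
[ 0.4075 -0.0724  0.3245]
```

View pics/w31.png

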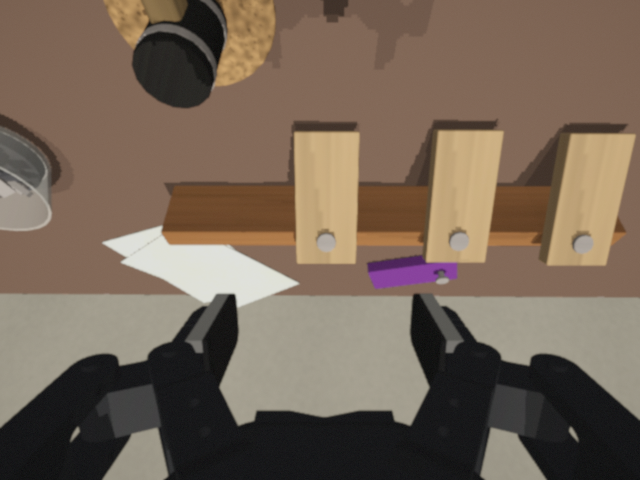

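View pics/sd31.png

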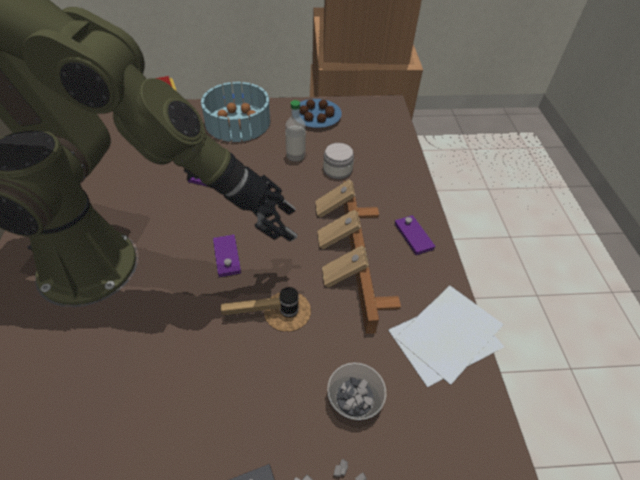

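View pics/s31c.png

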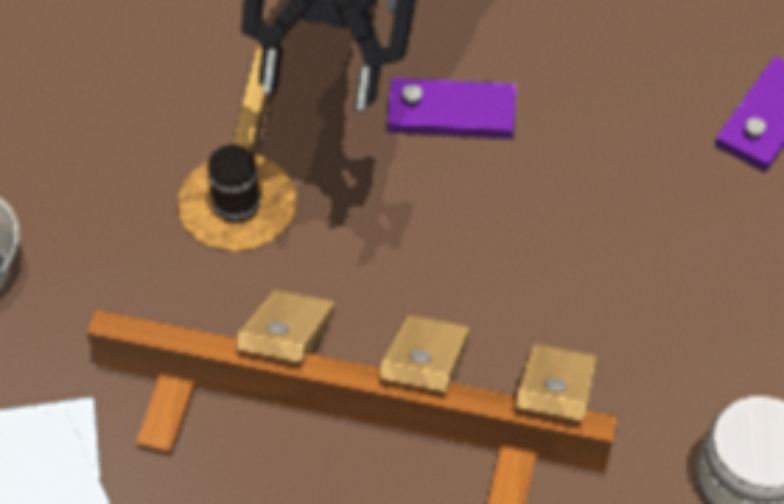

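Before handing in, a check of how far each stud head stands above its panel's face.

Run:
```python
from h import *
c=cam('wrist'); P=cloud(c)
hsv=cv2.cvtColor(c['image'],cv2.COLOR_BGR2HSV)
for (u,v),y0 in zip([(326,242),(459,241),(583,244)],[-.07,.05,.165]):
    q=np.vstack([P[v-75:v-25,u-8:u+8].reshape(-1,3),P[v-3:v+8,u-22:u-14].reshape(-1,3),P[v-3:v+8,u+14:u+20].reshape(-1,3)])
    ce=np.median(q,0); q=q[np.linalg.norm(q-ce,axis=1)<.09]
    for _ in range(3):
        ce=q.mean(0); n=np.linalg.svd(q-ce)[2][2] if len(q)<50 else np.linalg.eigh(np.cov((q-ce).T))[1][:,0]; n*=np.sign(n[2]); q=q[abs((q-ce)@n)<.0015]
    s=P[v-4:v+5,u-5:u+6].reshape(-1,3)
    print('head above face mm',(1000*np.median((s-ce)@n)).round(2),'slant',np.degrees(np.arccos(n[2])).round(1),len(q))
    # side edges -> yaw
```

```text
head above face mm 2.46 slant 39.8 906
head above face mm 2.83 slant 39.2 923
head above face mm 3.17 slant 40.6 921
```

```bash
python3 -c "
from h import *
print(order.close_job())"
```

```text
the job is handed in; nothing more can be done
None
```

I drove all three studs home with the mallet, stood the mallet back upright on its pad, then leaned the three panels against the rest. The job is handed in at about 36 s on the robot's clock, with no verdict reported.

- **Studs:** each one stopped hard at about 24–34 N with the mallet at the same height. Depth readings put the heads 2.5–3.2 mm above the panel face. A home stud should read 4 mm, so these come out a little low, but nothing is left proud.
- **Panels:** they stand at y of about −0.07, 0.05 and 0.165 m, roughly 60 mm apart, plain end down and studs out. The depth fits gave slants of 38–41°. All three were set down square to the rest to within about 0.1° of gripper angle.
- **Check that disagreed:** facing yaw from depth was 0.7–1.7° seen head-on, but −4 to 18° from oblique views. I put those down to depth noise and trusted the gripper angle and the pictures, where the panels look square.
- **Knocked panel:** the panel on the robot's right (the −y side) was shifted about 2 cm during the run. I measured it again before picking it up.
- **Left alone:** in the last pictures the bowl, bottle, tin and purple look-alikes are where they started, and the gripper is clear of everything.

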